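Lock the phone cradle's shaft with the hex key

TASK

Turn the phone cradle with its red crank until the flat of its shaft (the yellow stripe) faces straight up at the setscrew, so that the phone lies level with its screen up, and let go of the crank. Then take the orange-handled hex key from its rest and with it tighten the setscrew clockwise until it comes to its stop, and only while the flat faces the screw. Finally lay the key fully home in its own pocket of the blue shadow tray and let go, leaving the cradle level and the other things on the bench where they are.

Things in the scene. Friction and masses are not known exactly. Their poses are not given: they have to be found in the camera images.
- fixture: Phone flip cradle, fixed: base 130 x 300 x 12 mm, two blue uprights 104 mm tall carry a shaft (30 mm diameter). Origin at bench level below the shaft; z up, y along the shaft, shaft axis at z = 80 mm. Upright with setscrew (50 x 44 mm) at y = -140, plain one (40 x 20 mm) at y = 95 with the crank outside it. Between them (y -85 to 75) the 84 mm wide cradle, phone screen 27 mm from the shaft axis.
- shaft (a joint): Angle of shaft, cradle and crank (rad), range -0.6 to 1.3; starts at 0.45 to 1.15. 0: the flat and the phone's screen face straight up, the flat at the setscrew, crank handle at the top. Positive: the crank leans towards the fixture's -x. Stiff (0.3 N m), stays where it is left; no stop at 0.
- crank_grip (a point): Middle of the red crank handle: round bar, 16 mm diameter, 65 mm long, parallel to the shaft (fixture's y), 80 mm from the shaft's axis, at the fixture's y = 158 mm. The crank arm (18 x 12 mm) is at its inner end (y = 112 to 124 mm), the outer end is free. The axes turn with the shaft: z points away from the shaft's axis, y along the handle.
- screw (a joint): Angle of the setscrew (rad), grows clockwise seen from above (tightening); starts at 0.7 to 1.05; hard stop, fully tight, at 2.0. Friction 0.08 N m, stays where it is left; it does not move up or down and does not by itself hold the shaft.
- socket (a point): Centre of the mouth of the setscrew's hex socket, top of its dark steel head (34 mm across, 18 mm tall), 122 mm above the bench. Socket 18.4 mm across flats, 16 mm deep, mouth bevelled 3 mm. z up; x turns with the screw and points to a corner of the hexagon marked with white paint: the key fits with its long arm along x or any multiple of 60 degrees from it.
- hexkey: L-shaped steel hex key, 0.35 kg, 17 mm across flats. Origin where the arms' axes cross; x along the long arm (to 150 mm), short arm along -z. Orange sleeve 20 x 20 mm from x = 40 to 150 mm, flat sides to +-y, is the grip. Short arm's flats face +-y and every 60 degrees, its last 4 mm taper by 3 mm in radius. It starts on its rest, short arm down, origin 75 mm above the bench.
- key_tip (a point): Centre of the end of the key's short arm, 56 mm below the key's origin; axes as the key's.
- rest: Key rest, fixed: dark base 110 x 60 x 8 mm, two grey notched posts 10 mm thick, 44 mm wide, up to 76 mm tall, with 79 mm clear between them along x. Origin at bench level in the middle. The key lies along its x, key's origin at about x = -72 mm: the fingers fit between the posts at the key's x = 72 mm.
- tray: Blue stepped shadow tray, fixed, 200 (x) x 125 mm (y). The half with the key's pocket (y 0 to 60 mm) is 75 mm tall, the other (y -65 to 0), where a spanner lies, 30 mm. Origin at bench level, mid-length. A finger channel 65 mm wide (x -35 to 30 mm, floor at 8 mm) crosses the tall half from side to side.
- pocket (a point): Where the key's origin comes to lie: 68 mm above the bench, at the tray's x = -75, y = 30 mm. The key lies with its long arm along this point's +x, its short arm down in a well 25 x 25 mm (floor 8 mm above the bench). Trough 25 mm wide, to x = 154 mm, yellow floors at 58 to 59.5 mm, walls to 75 mm: the sleeve stands 3 mm proud. The finger channel crosses the key at its x = 40 to 105 mm.
- spanner: Steel spanner 140 mm long, lying in the tray's low half; leave it.
- screwdriver: Red screwdriver 180 mm long on the bench; leave it.
- phone: Loose white-backed phone 148 x 72 x 8 mm on the bench near the robot; leave it.
- bottle: White bottle 120 mm tall with red cap; leave it.
- tin0: Blue tin 76 mm diameter, 26 mm tall; leave it.
- tin1: Blue tin 76 mm diameter, 26 mm tall; leave it.
- brush: Black brush 170 mm long; leave it.

How it is judged (in metres and radians):
On the way, in this order (a step that is already met when the one before it is completed fails the run):
1. the shaft's flat faces the setscrew (within 0.1 rad) and the crank has been let go (value of joint shaft between -0.1 and 0.1 rad and contact force between shaft and the fingers below 0.1 N), for 0.3 s.
2. the key's short arm is in the setscrew's socket, at least 6 mm deep (horizontal distance between key_tip and socket below 0.004 m and z of key_tip in the frame of socket below -0.006 m and value of joint shaft between -0.1 and 0.1 rad), for 0.2 s.
3. the setscrew is tight (1.85 rad or more) with the key in its socket (all of step 2 and value of joint screw above 1.85 rad), for 0.2 s.
At the end, for the whole second after the job is handed in: The shaft is within 0.1 rad of 0 (flat at the setscrew), the setscrew at 1.85 rad or more, and the key lies released and still in its pocket: origin within 7 mm horizontally and 4 mm in height of site pocket, long arm within 0.1 rad of its direction, short arm down within 0.1 rad (value of joint shaft between -0.1 and 0.1 rad and value of joint screw above 1.85 rad and horizontal distance between hexkey and pocket below 0.007 m and z of hexkey in the frame of pocket between -0.004 and 0.004 m and angle between the x axis of hexkey and the x axis of pocket, either way round below 0.1 rad and angle between hexkey's own z axis and vertical below 0.1 rad and linear speed of hexkey below 0.02 m/s and contact force between hexkey and the fingers below 0.1 N); the robot touches nothing.
It fails at once if the setscrew is tightened (beyond 1.3 rad) while the flat is more than 0.15 rad away from it (value of joint screw above 1.3 rad and (value of joint shaft above 0.15 rad or value of joint shaft below -0.15 rad)).
It fails at once if the setscrew is turned beyond 1.3 rad without the key standing in its socket, before the key is used (value of joint screw between 1.3 and 1.85 rad and not (horizontal distance between key_tip and socket below 0.006 m and z of key_tip in the frame of socket below -0.003 m)).
It fails at once if the key falls to the bench (height (world z) of key_tip below 0.005 m).
It fails at once if another thing on the bench is pushed more than 40 mm or the bottle tips over (distance of any of spanner, screwdriver, phone, bottle, tin0, tin1, brush from where it was at the start of the episode above 0.04 m or angle between bottle's own z axis and vertical above 0.5 rad).
It also fails if it takes over 64 s, if anything falls off the work surface, if the arm or the gripper's body presses on something with over 40 N, if the wrist force passes 120 N, or if a joint passes its speed limit or range.

ROBOT

A 6-joint arm with a two-finger parallel gripper is mounted at the origin on the work surface. World frame = base frame: x ahead of the robot, y to its left, z up, the work surface at z = 0. Lengths are in m, angles in degrees, forces in N, time in s.
With the tool pointing down it reaches from about 0.3 to 0.75 m from the base axis. Payload 8.5 kg.
Tool frame: the origin (TCP) lies midway between the tips of the shut fingers; the grasp point (between the pads) lies 19 mm behind it (env.hold_point_z is the distance from the TCP to the grasp point, in m); z points along the fingers, y is the line along which they close (so a half turn about z gives the same grasp; the last joint's range is limited). The gripper opens to 85 mm and grips with 20 to 120 N. Pads are 22 mm wide; open, the fingers measure 114 mm over their backs; the gripper's body (76 mm by 85 mm) begins 54 mm behind the grasp point. The pads swing forward as they close: fully open they stand 13 mm farther back than shut.
Start: joints at [-75.934, 21.807, 74.336, -0, 83.858, -12.336], TCP at [0.245, -0.493, 0.231] pointing down, gripper open.
Joint ranges: [-178.18, 178.18], [-50.72, 133.34], [12.68, 142.11], [-81.47, 261.47], [9.98, 163.14], [-165.26, 165.26]. Speed limits (degrees/s): [136.94, 136.94, 180, 180, 180, 180].

INTERFACE

Orientations are given as a 3x3 rotation matrix whose columns are the frame's x, y, z axes.
In Python, from rig import observe, get_image, camera_info, env gives the robot as it stands.
- The arm moves only by the tool drive_tool, never from a script. Its arguments are lists of equal length, an entry for each row: "offset": the shift along the tool's x, y, z in units of 40 mm (1.0 is 40 mm), a list of three; "turn": the turn, a rotation vector about the tool's x, y, z in units of 6 degrees (1.0 is 6 degrees), a list of three; "hand": the opening, from 0 (shut) to 1 (fully open). A call has exactly 10 rows; each row shifts and turns the commanded pose from where the row before left it, along the tool's axes as they then stand; what a row does not reach is not made up. A row lasts 1/8 s, in which the tool goes at most 62.5 mm and 10.7 degrees, less where a joint would pass 70% of its speed; a pose out of reach is approached as far as the arm can. A call is refused whole if a number of a shift passes 1 or a number of a turn 1, either way. A call with a gripper value outside its range is refused whole. The fingers move at their own pace and stop on an object; "newtons" is the grip in N (left out, the last holds). Time passes only in rows, so rows that do not move let the fingers close, or fill a call up. It gives the time, the measured TCP pose, the force, the opening and the grip force at its end, in the units of the state.
- observe(): the state, without advancing time (a new reading comes with each control period).
- get_image(name): name is "side" or "top" or "wrist"; returns the picture (480x640x3 uint8, blue, green, red); there is no depth.
- camera_info(name): a dict with "fx", "fy", "cx", "cy" (pixels), "world_to_cam" (4x4, takes a point from world to camera coordinates). Camera axes: x right, y down, z forward; pixel columns grow to the right and rows downward; lengths in m; the calibration is good to about 2 mm. A picture is of the moment at which its call begins: read the wrist's pose just before it. camera_info takes no time and is no camera call; for the wrist camera it gives the pose at the moment of the call.
- env.close_job(): hands the job in; it is judged then, once.
The state is a dict: "time_s": time; "q": joint angles; "qvel": joint speeds; "joint_efforts": joint torques, N m; "position": TCP position; "tool_rot": TCP orientation; "ft_force": force on the tool from outside, world axes, zero at the start; "wrist_torque": the same for the moment, N m; "grip_width": finger opening in m; "gripper_force": force on a finger pad.
Only numpy, scipy, OpenCV 4.12 (cv2) and the standard library are available. Lean on these libraries where they do the work, as an engineer would, in place of code of your own. Each camera call takes 0.05 s, during which the arm holds its last target. There are 200 camera calls.

## Working session

There is one attempt and no reset: what is moved stays moved. The work goes in short steps, Python scripts to look and compute and a tool call to move; the robot and the scene stay as the last step left them, time stands still between calls to the robot, and variables do not carry over. Pictures are saved under pics/ and viewed, at most 10 in all, crops included, and the job is handed in when it is done.

Besides the shell and the picture viewer there is one more tool, called after ">>>" by a JSON object that holds its "op" and its "data", one argument or row to a line. drive_tool: Moves the arm, as the interface text tells. Its arguments: {"type":"object","properties":{"offset":{"type":"array"},"turn":{"type":"array"},"hand":{"type":"array"},"newtons":{"type":"number"}},"required":["offset","turn","hand"]}

```bash
ls; mkdir -p pics
python3 - <<'E'
from rig import *
import cv2
for n in("side","top"):
    cv2.imwrite(f"pics/{n}0.png",get_image(n)); c=camera_info(n); print(n,c)
print(observe())
E
```

```text
pics
side {'fx': 503.77619578432376, 'fy': 503.77619578432376, 'cx': 325.0662998187154, 'cy': 235.24700160738186, 'world_to_cam': array([[-0.98366175, -0.17998132,  0.00403598,  0.55554157],
       [-0.1158589 ,  0.61573257, -0.77939087,  0.16647725],
       [ 0.13779072, -0.76712459, -0.62652501,  1.32735164],
       [ 0.        ,  0.        ,  0.        ,  1.        ]])}
top {'fx': 499.2417967590394, 'fy': 499.2417967590394, 'cx': 325.1261134741314, 'cy': 234.9593213582563, 'world_to_cam': array([[ 0.01092583, -0.99986953, -0.01189783,  0.02488422],
       [-0.99479341, -0.00966314, -0.10145296,  0.56532896],
       [ 0.10132476,  0.01294434, -0.99476919,  1.16169813],
       [ 0.        ,  0.        ,  0.        ,  1.        ]])}
{'time_s': 0.1, 'q': array([-7.59330916e+01,  2.18378369e+01,  7.43805481e+01, -1.43385891e-03,
        8.38599765e+01, -1.23375039e+01]), 'qvel': array([-0.00540286, -0.06737011, -0.1589678 , -0.13585516,  0.04629746,
       -0.12607971]), 'joint_efforts': array([ 3.77738368e-03, -4.49219799e+01, -2.31658405e+01, -1.31583874e-04,
        3.60184633e-03,  1.11886445e-05]), 'position': array([ 0.24449506, -0.49235678,  0.2307661 ]), 'tool_rot': array([[ 8.95676367e-01,  4.44706329e-01, -3.56553501e-04],
       [ 4.44706391e-01, -8.95675433e-01,  1.32060488e-03],
       [ 2.67925136e-04, -1.34139620e-03, -9.99999064e-01]]), 'ft_force': array([ 0.49569871,  0.32955083, -0.04229069]), 'wrist_torque': array([ 0.00742741, -0.03086339,  0.00336246]), 'gripper_force': 0.0, 'grip_width': 0.08525894337195367}
```

View pics/top0.png

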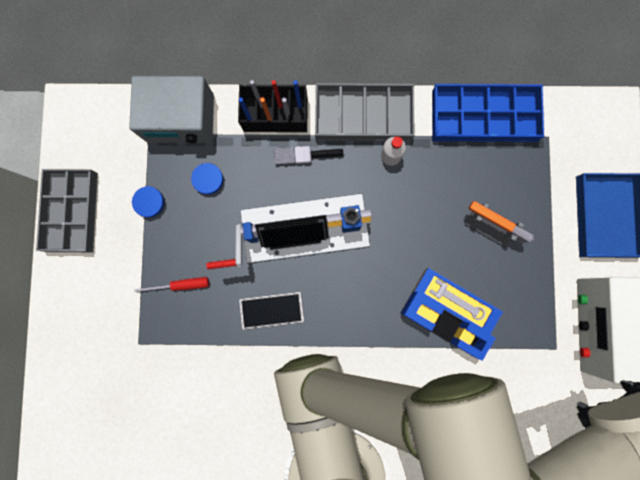

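View pics/side0.png

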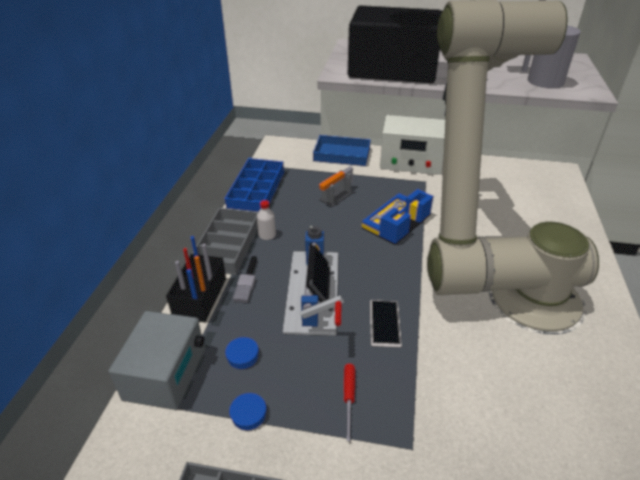

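The top view shows the fixture (screw head near (350,214), crank handle near (223,264)), the key on its rest at (500,221), sleeve to the upper left, and the tray at (453,313). The side view agrees.

```bash
cat > h.py <<'E'
import numpy as np, cv2
from rig import *
def ray(n,uv,ci=None):
    c=ci or camera_info(n); M=c["world_to_cam"]; R=M[:3,:3]; o=-R.T@M[:3,3]
    d=R.T@np.array([(uv[0]-c["cx"])/c["fx"],(uv[1]-c["cy"])/c["fy"],1.]); return o,d
def onz(n,uv,z,ci=None):
    o,d=ray(n,uv,ci); return o+d*(z-o[2])/d[2]
def proj(n,p,ci=None):
    c=ci or camera_info(n); q=c["world_to_cam"]@np.append(p,1); return np.array([c["fx"]*q[0]/q[2]+c["cx"],c["fy"]*q[1]/q[2]+c["cy"]])
def hsv(im): return cv2.cvtColor(im,cv2.COLOR_BGR2HSV)
def blobs(mask,amin=30,roi=None):
    m=mask.astype(np.uint8)*255
    if roi:
        z=np.zeros_like(m); x0,y0,x1,y1=roi; z[y0:y1,x0:x1]=m[y0:y1,x0:x1]; m=z
    cs,_=cv2.findContours(m,cv2.RETR_EXTERNAL,cv2.CHAIN_APPROX_NONE)
    return sorted([c for c in cs if cv2.contourArea(c)>=amin],key=cv2.contourArea,reverse=True)
def rng(H,lo,hi): return cv2.inRange(H,np.array(lo),np.array(hi))>0
E
python3 - <<'E'
from h import *
np.set_printoptions(precision=4,suppress=True)
im=cv2.imread("pics/top0.png");H=hsv(im)
def rep(name,m,roi,z,amin=30):
    for c in blobs(m,amin,roi)[:3]:
        r=cv2.minAreaRect(c);P=np.array([onz("top",p,z)[:2] for p in cv2.boxPoints(r)])
        C=P.mean(0); e=P[1]-P[0];f=P[2]-P[1]
        print(name,cv2.contourArea(c),"px",np.round(r[0],1),"C",C,"len",np.linalg.norm(e),np.degrees(np.arctan2(e[1],e[0])),np.linalg.norm(f),np.degrees(np.arctan2(f[1],f[0])))
rep("plate",rng(H,(0,0,150),(179,60,255)),(230,185,380,270),.012)
rep("orange",rng(H,(5,150,120),(20,255,255)),(460,195,540,250),.08)
rep("tray",rng(H,(100,150,60),(130,255,255)),(395,260,510,365),.06)
rep("yel",rng(H,(20,100,120),(35,255,255)),(395,260,510,365),.059)
rep("crank",rng(H,(0,150,90),(5,255,255))|rng(H,(172,150,90),(179,255,255)),(195,250,245,275),.12)
rep("blueup",rng(H,(100,120,50),(130,255,255)),(235,200,370,245),.104)
ims=cv2.imread("pics/side0.png");Hs=hsv(ims)
for c in blobs(rng(Hs,(0,150,90),(5,255,255))|rng(Hs,(172,150,90),(179,255,255)),20,(325,290,350,335)): print("side crank",cv2.minAreaRect(c))
o=im[190:275,225:385];o=cv2.resize(o,None,fx=4,fy=4,interpolation=cv2.INTER_CUBIC);
o2=cv2.resize(im[260:365,395:510],None,fx=2.2,fy=2.2,interpolation=cv2.INTER_CUBIC)
C=np.zeros((600,800,3),np.uint8);C[:340,:640]=o;C[345:345+231,:253]=o2
o3=cv2.resize(im[190:255,455:545],None,fx=3.5,fy=3.5,interpolation=cv2.INTER_CUBIC);C[345:345+o3.shape[0],300:300+o3.shape[1]]=o3
cv2.imwrite("pics/crop1.png",C)
E
```

```text
plate 1963.0 px [305.3 212.1] C [0.6223 0.0797] len 0.3168146032526039 -81.80213344953373 0.05976370492780079 -172.38575865438855
plate 860.0 px [308.5 246.2] C [0.5392 0.0709] len 0.2928154962458259 -81.54936988864559 0.03873992113209351 -172.05951129506158
plate 204.5 px [238.5 244.5] C [0.5417 0.2403] len 0.017041947812358984 -89.45861675152015 0.09951504433750787 -178.40412010674768
orange 387.5 px [492.  215.9] C [ 0.6074 -0.3501] len 0.02118902399979692 -29.846411169982126 0.11028410769234157 -119.82457225920066
tray 3519.0 px [454.5 314.1] C [ 0.3839 -0.2661] len 0.12285707751259912 -30.611488866686837 0.21252746066917308 -120.10268606396761
yel 601.0 px [458.  301.1] C [ 0.413  -0.2749] len 0.04538582869700796 -30.791241003177575 0.1500700785365068 -120.16322432669882
yel 180.5 px [428.  313.4] C [ 0.3844 -0.2063] len 0.02275306616862955 -31.31134614166189 0.047118336659484235 -120.45045000350186
yel 158.5 px [465.  335.2] C [ 0.3364 -0.2897] len 0.02451213691490493 -29.83740948892894 0.04029581644901542 -118.50745774029303
crank 146.5 px [220.7 263.7] C [0.4901 0.2579] len 0.06207530647754038 -82.28242014445586 0.013909767629928384 -171.19564670065228
blueup 151.0 px [351.  218.6] C [ 0.5949 -0.0278] len 0.0432137012025003 -85.03446670378734 0.054205833164792126 -175.42751623979038
blueup 146.5 px [249.9 232. ] C [0.5624 0.1984] len 0.028803849729921987 -83.70724666960234 0.04309578454584887 -172.89345637812875
side crank ((337.5, 313.0), (22.0, 5.0), 90.0)
```

View pics/crop1.png

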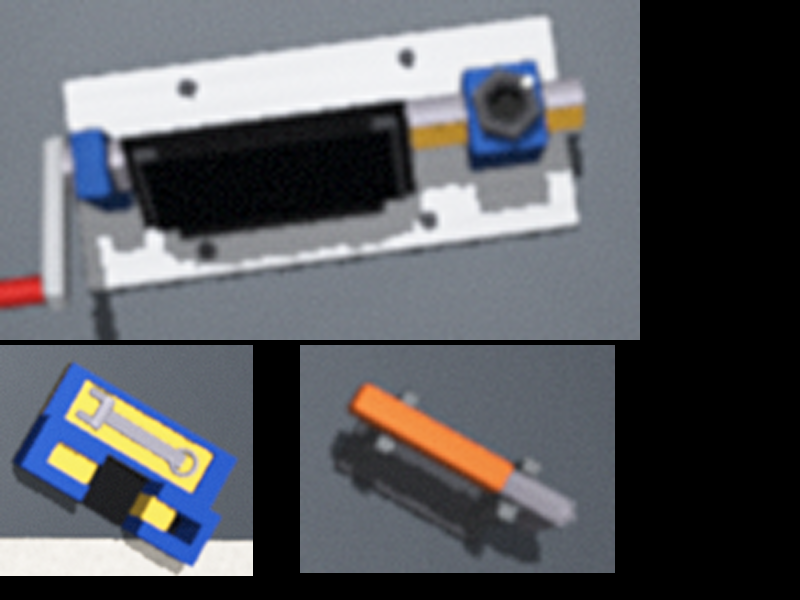

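Crop: screw head centre is at full-image px (351.8,215.3) with its paint at (356.8,210). The crank handle is at (220,264). Key and tray well both lie at the lower right, so both long arms point to yaw ≈60°.

Run:
```python
from h import *
np.set_printoptions(precision=4,suppress=True)
s=onz("top",(351.75,215.25),.122);w=onz("top",(356.75,210),.122)
print("screw",s,"paint yaw",np.degrees(np.arctan2(*(w-s)[[1,0]])),np.linalg.norm(w-s))
for yaw in(8.2,):
    a=np.radians(yaw);X=np.array([np.cos(a),np.sin(a)]);Y=np.array([-X[1],X[0]])
    O=s[:2]+.14*Y;print("origin",O)
    for p in [(241.25,210.5),(362,194.3),(369.5,246.3),(250,262.5)]:
        q=onz("top",p,.012)[:2]-O;print("plate corner in fix",q@X,q@Y)
    q=onz("top",(249.9,229),.104)[:2]-O;print("plain upright",q@X,q@Y)
    # triangulate handle
    o1,d1=ray("top",(220.7,263.7));o2,d2=ray("side",(337.5,313))
    A=np.stack([d1,-d2],1);t=np.linalg.lstsq(A,o2-o1,rcond=None)[0];p1=o1+t[0]*d1;p2=o2+t[1]*d2;p=(p1+p2)/2
    print("handle",p,"gap",np.linalg.norm(p1-p2),"fix",(p[:2]-O)@X,(p[:2]-O)@Y)
    # self-consistent angle from top only
    for th in np.arange(.4,1.2,.1):
        q=onz("top",(220.7,263.7),.08+.08*np.cos(th)+.005)[:2]-O;print(round(th,1),q@X+.08*np.sin(th),q@Y,end=' | ')
print()
k=onz("top",(492,215.9),.083);u=np.array([np.cos(np.radians(60.1)),np.sin(np.radians(60.1))]);print("key origin",k[:2]-.095*u,"grip",k[:2]-.023*u)
# tray: end points of yellow floors (far ends), in crop2 scaled 2.2 offset(395,260)
for p in [(72,463),(160,513),(187,527)]: 
    f=(395+p[0]/2.2,260+(p[1]-345)/2.2);print(f,onz("top",f,.059)[:2],onz("top",f,.075)[:2])
# tall-half outer top corners: lower left top corner and lower right
for p in [(194,566),(218,515)]:
    f=(395+p[0]/2.2,260+(p[1]-345)/2.2);print("corner",f,onz("top",f,.075)[:2])
print(camera_info("wrist")["world_to_cam"],env.hold_point_z)
```

```text
screw [ 0.5998 -0.0287  0.122 ] paint yaw -42.906489378005524 0.016103595359318896
origin [0.5798 0.1099]
plate corner in fix 0.06234709427622315 0.11837971380671768
plate corner in fix 0.06257853513922448 -0.17843511425570202
plate corner in fix -0.06566786656505869 -0.17864740120051484
plate corner in fix -0.0662430081509544 0.11198214855628419
plain upright 0.002077659334127235 0.08919062377438422
handle [0.4901 0.2575 0.1222] gap 2.5118902678934485e-05 fix -0.0678151344641295 0.15891147754935137
0.4 -0.03931493082162961 0.15111478825885358 | 0.5 -0.03186017200205939 0.15185812742125146 | 0.6 -0.024737371710849762 0.15275137954464846 | 0.7 -0.018017698614025725 0.15378561954909753 | 0.8 -0.011768293463942106 0.15495051365034856 | 0.9 -0.006051598251079857 0.15623442261160458 | 1.0 -0.0009247323043177769 0.15762451803892868 | 1.1 0.0035610784265207446 0.1591069105583153 | 
key origin [ 0.5595 -0.4316] grip [ 0.5953 -0.3692]
(427.72727272727275, 313.6363636363636) [ 0.3838 -0.2058] [ 0.3846 -0.2027]
(467.72727272727275, 336.3636363636364) [ 0.3338 -0.2958] [ 0.3353 -0.2915]
(480.0, 342.72727272727275) [ 0.3199 -0.3233] [ 0.3217 -0.3186]
corner (483.1818181818182, 360.45454545454544) [ 0.2829 -0.3249]
corner (494.09090909090907, 337.27272727272725) [ 0.3341 -0.3502]
[[ 0.4447 -0.8957 -0.0019 -0.5489]
 [-0.8496 -0.4225  0.3157 -0.0405]
 [-0.2836 -0.1388 -0.9488  0.3808]
 [ 0.      0.      0.      1.    ]] 0.0187
```

```bash
cat >> h.py <<'E'
from scipy.spatial.transform import Rotation as Ro
def plan(P,phi,n,smooth=False,start=None):
    """rows from the measured pose to TCP P, tool down with tool x at yaw phi (deg)"""
    s=observe(); p=np.array(s["position"]);R=np.array(s["tool_rot"])
    if start is not None: p,R=start
    a=np.radians(phi);T=np.array([[np.cos(a),np.sin(a),0],[np.sin(a),-np.cos(a),0],[0,0,-1.]]);P=np.array(P,float)
    off=[];tr=[]
    for i in range(n):
        k=n-i
        o=np.round(R.T@(P-p)/k/.04,2); w=np.round(Ro.from_matrix(R.T@T).as_rotvec(degrees=True)/k/6,2)
        p=p+R@o*.04; R=R@Ro.from_rotvec(w*6,degrees=True).as_matrix(); off.append(o.tolist());tr.append(w.tolist())
    mx=max(np.abs(off).max(),np.abs(tr).max())
    for j in range(0,n,10): print('off',str(off[j:j+10]).replace(' ',''),'\nturn',str(tr[j:j+10]).replace(' ',''))
    print("max",mx,"end",p.round(4)); return p,R
E
python3 -c "
from h import *
plan((.49,.2575,.23),98.2,20)"
```

```text
off [[0.69,-0.7,0.0],[0.73,-0.66,0.0],[0.77,-0.61,0.0],[0.81,-0.56,0.0],[0.85,-0.51,0.0],[0.88,-0.45,0.0],[0.9,-0.4,0.0],[0.93,-0.34,0.0],[0.94,-0.28,0.0],[0.96,-0.22,0.0]] 
turn [[-0.0,-0.0,-0.6],[-0.0,-0.0,-0.6],[-0.0,-0.0,-0.6],[-0.0,-0.0,-0.6],[-0.0,-0.0,-0.6],[-0.0,-0.0,-0.6],[-0.0,-0.0,-0.6],[-0.0,-0.0,-0.6],[-0.0,-0.0,-0.6],[-0.0,-0.0,-0.6]]
off [[0.97,-0.16,0.0],[0.98,-0.1,0.0],[0.99,-0.04,0.01],[0.99,0.02,0.0],[0.98,0.08,0.01],[0.98,0.14,0.0],[0.97,0.21,0.01],[0.95,0.27,0.0],[0.93,0.32,0.01],[0.91,0.38,0.0]] 
turn [[-0.0,-0.0,-0.6],[-0.0,-0.0,-0.6],[-0.0,-0.0,-0.6],[-0.0,-0.0,-0.6],[-0.0,-0.0,-0.59],[-0.0,-0.0,-0.6],[-0.0,-0.0,-0.59],[-0.0,-0.0,-0.6],[-0.0,-0.01,-0.59],[-0.0,-0.0,-0.6]]
max 0.99 end [0.4899 0.2576 0.23  ]
```

>>> {"op": "drive_tool", "data": {
  "offset": [
    [0.69,-0.7,0.0],
    [0.73,-0.66,0.0],
    [0.77,-0.61,0.0],
    [0.81,-0.56,0.0],
    [0.85,-0.51,0.0],
    [0.88,-0.45,0.0],
    [0.9,-0.4,0.0],
    [0.93,-0.34,0.0],
    [0.94,-0.28,0.0],
    [0.96,-0.22,0.0]
  ],
  "turn": [
    [0,0,-0.6],
    [0,0,-0.6],
    [0,0,-0.6],
    [0,0,-0.6],
    [0,0,-0.6],
    [0,0,-0.6],
    [0,0,-0.6],
    [0,0,-0.6],
    [0,0,-0.6],
    [0,0,-0.6]
  ],
  "hand": [1,1,1,1,1,1,1,1,1,1]
}}

```text
time_s: 1.35
position: [0.3677, -0.1168, 0.2312]
tool_rot: [[0.462, 0.887, -0.0], [0.887, -0.462, 0.0], [0.0, -0.0, -1.0]]
ft_force: [0.4, 0.2, -0.4]
grip_width: 0.0854
gripper_force: 0.0
```

>>> {"op": "drive_tool", "data": {
  "offset": [
    [0.97,-0.16,0.0],
    [0.98,-0.1,0.0],
    [0.99,-0.04,0.0],
    [0.99,0.02,0.0],
    [0.98,0.08,0.0],
    [0.98,0.14,0.0],
    [0.97,0.21,0.0],
    [0.95,0.27,0.0],
    [0.93,0.32,0.0],
    [0.91,0.38,0.0]
  ],
  "turn": [
    [0,0,-0.6],
    [0,0,-0.6],
    [0,0,-0.6],
    [0,0,-0.6],
    [0,0,-0.6],
    [0,0,-0.6],
    [0,0,-0.6],
    [0,0,-0.6],
    [0,0,-0.6],
    [0,0,-0.6]
  ],
  "hand": [1,1,1,1,1,1,1,1,1,1]
}}

```text
time_s: 2.6
position: [0.4898, 0.2587, 0.231]
tool_rot: [[-0.148, 0.989, -0.001], [0.989, 0.148, -0.0], [-0.0, -0.001, -1.0]]
ft_force: [1.2, -0.3, 0.7]
grip_width: 0.0853
gripper_force: 0.0
```

Run:
```python
from h import *
ci=camera_info("wrist");im=get_image("wrist");cv2.imwrite("pics/w1.png",im);H=hsv(im)
print("exp handle px",proj("wrist",(.490,.2575,.122),ci))
m=rng(H,(0,150,80),(5,255,255))|rng(H,(172,150,80),(179,255,255))
for c in blobs(m,200)[:3]:
    r=cv2.minAreaRect(c);print(r,cv2.contourArea(c),onz("wrist",r[0],.122,ci))
plan((.490,.2575,.103),98.2,7)
```

```text
exp handle px [318.18827923 237.94268874]
((290.5, 94.5), (99.0, 25.0), 90.0) 2198.0 [0.45612277 0.35647363 0.122     ]
((320.0, 232.5), (18.0, 79.0), 0.0) 1238.0 [0.49072889 0.26208687 0.122     ]
off [[-0.02,-0.0,0.46],[-0.02,-0.0,0.45],[-0.02,-0.01,0.46],[-0.01,-0.0,0.45],[-0.02,-0.01,0.46],[-0.01,-0.0,0.45],[-0.02,-0.01,0.46]] 
turn [[-0.0,-0.0,0.01],[-0.0,-0.0,0.01],[-0.0,-0.0,0.02],[-0.0,-0.0,0.01],[-0.0,-0.01,0.02],[-0.0,-0.0,0.01],[-0.0,-0.01,0.02]]
max 0.46 end [0.49   0.2573 0.103 ]
```

View pics/w1.png

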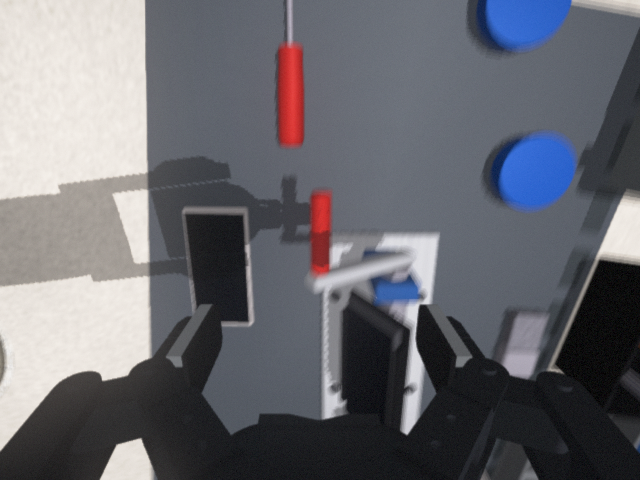

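The wrist view confirms the handle at (320,232), midway between the fingers and parallel to the pads. I'll descend and grip.

>>> {"op": "drive_tool", "data": {
  "offset": [
    [0,0,0.4],
    [0,0,0.4],
    [0,0,0.4],
    [0,0,0.4],
    [0,0,0.4],
    [0,0,0.4],
    [0,0,0.4],
    [0,0,0.4],
    [0,0,0],
    [0,0,0]
  ],
  "turn": [
    [0,0,0],
    [0,0,0],
    [0,0,0],
    [0,0,0],
    [0,0,0],
    [0,0,0],
    [0,0,0],
    [0,0,0],
    [0,0,0],
    [0,0,0]
  ],
  "hand": [1,1,1,1,1,1,1,1,0,0],
  "newtons": 40
}}

```text
time_s: 3.9
position: [0.4899, 0.2574, 0.1038]
tool_rot: [[-0.146, 0.989, 0.001], [0.989, 0.146, 0.0], [0.0, 0.001, -1.0]]
ft_force: [-0.7, -0.9, -0.9]
grip_width: 0.0516
gripper_force: 0.0
```

>>> {"op": "drive_tool", "data": {
  "offset": [
    [0,0,0],
    [0,0,0],
    [0,0,0],
    [0,0,0],
    [0,0,0],
    [0,0,0],
    [0,0,0],
    [0,0,0],
    [0,0,0],
    [0,0,0]
  ],
  "turn": [
    [0,0,0],
    [0,0,0],
    [0,0,0],
    [0,0,0],
    [0,0,0],
    [0,0,0],
    [0,0,0],
    [0,0,0],
    [0,0,0],
    [0,0,0]
  ],
  "hand": [0,0,0,0,0,0,0,0,0,0]
}}

```text
time_s: 5.15
position: [0.4897, 0.2575, 0.1037]
tool_rot: [[-0.146, 0.989, 0.0], [0.989, 0.146, 0.0], [0.0, 0.0, -1.0]]
ft_force: [-2.2, -0.9, 4.8]
grip_width: 0.0148
gripper_force: 39.1
```

```bash
python3 -c "
import numpy as np
t=np.linspace(1.02,0,21)
print(np.round(80*-np.diff(np.sin(t))/40,2).tolist());print(np.round(80*-np.diff(np.cos(t))/40,2).tolist())"
```

```text
[0.06, 0.06, 0.06, 0.07, 0.07, 0.08, 0.08, 0.08, 0.08, 0.09, 0.09, 0.09, 0.09, 0.1, 0.1, 0.1, 0.1, 0.1, 0.1, 0.1]
[-0.09, -0.08, -0.08, -0.08, -0.07, -0.07, -0.06, -0.06, -0.06, -0.05, -0.05, -0.04, -0.04, -0.03, -0.03, -0.02, -0.02, -0.01, -0.01, -0.0]
```

>>> {"op": "drive_tool", "data": {
  "offset": [
    [0,0.06,-0.09],
    [0,0.06,-0.08],
    [0,0.06,-0.08],
    [0,0.07,-0.08],
    [0,0.07,-0.07],
    [0,0.08,-0.07],
    [0,0.08,-0.06],
    [0,0.08,-0.06],
    [0,0.08,-0.06],
    [0,0.09,-0.05]
  ],
  "turn": [
    [0,0,0],
    [0,0,0],
    [0,0,0],
    [0,0,0],
    [0,0,0],
    [0,0,0],
    [0,0,0],
    [0,0,0],
    [0,0,0],
    [0,0,0]
  ],
  "hand": [0,0,0,0,0,0,0,0,0,0]
}}

```text
time_s: 6.4
position: [0.5146, 0.2611, 0.1322]
tool_rot: [[-0.147, 0.989, -0.01], [0.989, 0.147, -0.002], [-0.001, -0.01, -1.0]]
ft_force: [-24.7, -4.7, 17.8]
grip_width: 0.0147
gripper_force: 39.6
```

>>> {"op": "drive_tool", "data": {
  "offset": [
    [0,0.09,-0.05],
    [0,0.09,-0.04],
    [0,0.09,-0.04],
    [0,0.1,-0.03],
    [0,0.1,-0.03],
    [0,0.1,-0.02],
    [0,0.1,-0.02],
    [0,0.1,-0.01],
    [0,0.1,-0.01],
    [0,0.1,0]
  ],
  "turn": [
    [0,0,0],
    [0,0,0],
    [0,0,0],
    [0,0,0],
    [0,0,0],
    [0,0,0],
    [0,0,0],
    [0,0,0],
    [0,0,0],
    [0,0,0]
  ],
  "hand": [0,0,0,0,0,0,0,0,0,0]
}}

```text
time_s: 7.65
position: [0.5562, 0.2672, 0.1426]
tool_rot: [[-0.146, 0.989, -0.001], [0.989, 0.146, -0.0], [-0.0, -0.002, -1.0]]
ft_force: [-6.6, -0.6, 4.2]
grip_width: 0.0149
gripper_force: 41.2
```

Run:
```python
from h import *
print(observe()["position"],observe()["ft_force"])
im=get_image("top");cv2.imwrite("pics/top1.png",im)
s=get_image("side");cv2.imwrite("pics/side1.png",s)
C=np.zeros((600,800,3),np.uint8);C[:340,:640]=cv2.resize(im[190:275,225:385],None,fx=4,fy=4,interpolation=cv2.INTER_CUBIC)
C[345:600,:400]=cv2.resize(s[225:310,270:403],(400,255),interpolation=cv2.INTER_CUBIC);cv2.imwrite("pics/crop2.png",C)
```

```text
[0.55622276 0.26724678 0.14258086] [-6.58034551 -0.59002933  4.16185578]
```

View pics/crop2.png

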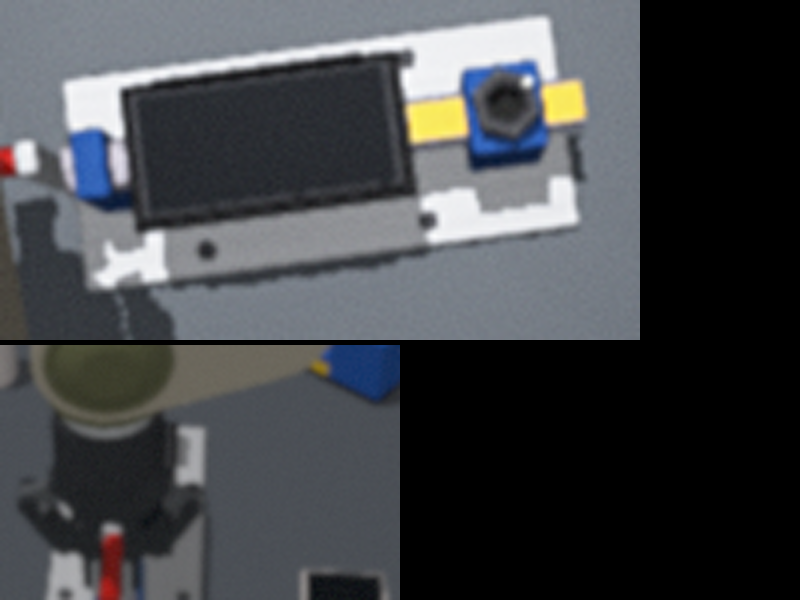

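The stripe is fully visible, the cradle is level, and the handle is at the top (TCP is within 1 mm of the shaft's plane). I'll let go and rise.

>>> {"op": "drive_tool", "data": {
  "offset": [
    [0,0,0],
    [0,0,0],
    [0,0,0],
    [0,0,0],
    [0,0,-0.4],
    [0,0,-0.5],
    [0,0,-0.5],
    [0,0,-0.5],
    [0,0,-0.5],
    [0,0,-0.3]
  ],
  "turn": [
    [0,0,0],
    [0,0,0],
    [0,0,0],
    [0,0,0],
    [0,0,0],
    [0,0,0],
    [0,0,0],
    [0,0,0],
    [0,0,0],
    [0,0,0]
  ],
  "hand": [0.8,0.8,0.8,0.8,0.8,0.8,0.8,0.8,0.8,0.8]
}}

```text
time_s: 9.0
position: [0.5572, 0.2674, 0.2514]
tool_rot: [[-0.146, 0.989, 0.002], [0.989, 0.146, 0.001], [0.0, 0.002, -1.0]]
ft_force: [-0.5, 0.8, -0.7]
grip_width: 0.0685
gripper_force: 0.0
```

Run:
```python
from h import *
X=np.array([np.cos(np.radians(8.2)),np.sin(np.radians(8.2))]);Y=np.array([-X[1],X[0]]);O=np.array([.5798,.1099])
im=get_image("top");H=hsv(im)
q=onz("top",(292.5,225.5),.108)[:2]-O;print("cradle centre fix",q@X,q@Y)
m=rng(H,(0,150,80),(5,255,255))|rng(H,(172,150,80),(179,255,255))
for c in blobs(m,30,(180,215,250,260))[:2]:
    r=cv2.minAreaRect(c);q=onz("top",r[0],.165)[:2]-O;print("handle",r,q@X,q@Y)
for c in blobs(rng(H,(20,100,120),(35,255,255)),15,(320,205,380,235)):
    r=cv2.minAreaRect(c);q=onz("top",r[0],.092)[:2]-O;print("stripe",r[0],q@X,q@Y)
plan((.595,-.369,.24),60.1,20)
```

```text
cradle centre fix -0.003303456500645648 -0.006767339420744746
handle ((219.6230926513672, 230.48463439941406), (6.077701568603516, 15.504340171813965), 82.87498474121094) -0.000706311920178056 0.1441929870569294
stripe (334.0, 219.5) -0.00017106814692480882 -0.10071876015931769
stripe (365.5, 215.5) -0.0006319046665662829 -0.17262566542601152
off [[-0.79,-0.07,0.01],[-0.8,-0.04,0.02],[-0.8,-0.02,0.01],[-0.8,0.01,0.02],[-0.8,0.04,0.01],[-0.79,0.06,0.02],[-0.79,0.09,0.01],[-0.79,0.12,0.02],[-0.78,0.14,0.01],[-0.78,0.17,0.02]] 
turn [[0.0,-0.0,0.32],[0.0,-0.0,0.32],[0.0,-0.0,0.32],[0.0,-0.0,0.32],[0.0,-0.0,0.32],[0.0,-0.0,0.32],[0.0,-0.0,0.32],[0.0,-0.0,0.32],[0.0,-0.0,0.32],[0.0,-0.0,0.32]]
off [[-0.77,0.19,0.01],[-0.77,0.22,0.02],[-0.76,0.25,0.01],[-0.75,0.27,0.02],[-0.74,0.3,0.01],[-0.73,0.32,0.02],[-0.72,0.35,0.01],[-0.7,0.37,0.02],[-0.69,0.39,0.01],[-0.68,0.41,0.02]] 
turn [[0.0,-0.0,0.32],[0.0,-0.0,0.32],[0.0,-0.0,0.32],[0.0,-0.0,0.32],[0.01,-0.0,0.32],[0.0,-0.0,0.32],[0.01,-0.01,0.32],[0.0,-0.0,0.31],[0.01,-0.01,0.32],[0.0,-0.0,0.31]]
max 0.8 end [ 0.595  -0.3689  0.2399]
```

Handle and stripe are within 1 mm of the shaft plane, so the angle is about 0.01 rad. Next is the key.

>>> {"op": "drive_tool", "data": {
  "offset": [
    [-0.79,-0.07,0.01],
    [-0.8,-0.04,0.02],
    [-0.8,-0.02,0.01],
    [-0.8,0.01,0.02],
    [-0.8,0.04,0.01],
    [-0.79,0.06,0.02],
    [-0.79,0.09,0.01],
    [-0.79,0.12,0.02],
    [-0.78,0.14,0.01],
    [-0.78,0.17,0.02]
  ],
  "turn": [
    [0,0,0.32],
    [0,0,0.32],
    [0,0,0.32],
    [0,0,0.32],
    [0,0,0.32],
    [0,0,0.32],
    [0,0,0.32],
    [0,0,0.32],
    [0,0,0.32],
    [0,0,0.32]
  ],
  "hand": [0.8,0.8,0.8,0.8,0.8,0.8,0.8,0.8,0.8,0.8]
}}

```text
time_s: 10.3
position: [0.5756, -0.052, 0.2432]
tool_rot: [[0.188, 0.982, -0.0], [0.982, -0.188, 0.0], [0.0, -0.0, -1.0]]
ft_force: [0.3, 0.1, 0.0]
grip_width: 0.0682
gripper_force: 0.0
```

>>> {"op": "drive_tool", "data": {
  "offset": [
    [-0.77,0.19,0.01],
    [-0.77,0.22,0.02],
    [-0.76,0.25,0.01],
    [-0.75,0.27,0.02],
    [-0.74,0.3,0.01],
    [-0.73,0.32,0.02],
    [-0.72,0.35,0.01],
    [-0.7,0.37,0.02],
    [-0.69,0.39,0.01],
    [-0.68,0.41,0.02]
  ],
  "turn": [
    [0,0,0.32],
    [0,0,0.32],
    [0,0,0.32],
    [0,0,0.32],
    [0,0,0.32],
    [0,0,0.32],
    [0,0,0.32],
    [0,0,0.31],
    [0,0,0.32],
    [0,0,0.31]
  ],
  "hand": [0.8,0.8,0.8,0.8,0.8,0.8,0.8,0.8,0.8,0.8]
}}

```text
time_s: 11.55
position: [0.5944, -0.3701, 0.237]
tool_rot: [[0.499, 0.867, -0.0], [0.867, -0.499, 0.0], [0.0, -0.001, -1.0]]
ft_force: [-0.7, 0.0, -0.1]
grip_width: 0.0684
gripper_force: 0.0
```

Run:
```python
from h import *
s=observe();print(s["position"],s["q"])
ci=camera_info("wrist");im=get_image("wrist");cv2.imwrite("pics/w2.png",im);H=hsv(im)
for c in blobs(rng(H,(5,150,80),(20,255,255)),300)[:2]:
    r=cv2.minAreaRect(c);P=np.array([onz("wrist",p,.085,ci)[:2] for p in cv2.boxPoints(r)]);C=P.mean(0)
    e=P[1]-P[0];f=P[2]-P[1];e=max(e,f,key=np.linalg.norm);print(cv2.contourArea(c),r,C,np.linalg.norm(e),np.linalg.norm(f),np.degrees(np.arctan2(e[1],e[0])))
```

```text
[ 0.59435665 -0.37005376  0.23702255] [-4.15695333e+01  3.78626238e+01  4.51578998e+01  3.69270461e-03
  9.70156779e+01 -1.16276194e+01]
2515.0 ((320.5, 193.0), (120.0, 23.0), 90.0) [ 0.60716113 -0.35085276] 0.10581995089656002 0.10581995089656002 -119.22601324531715
```

View pics/w2.png

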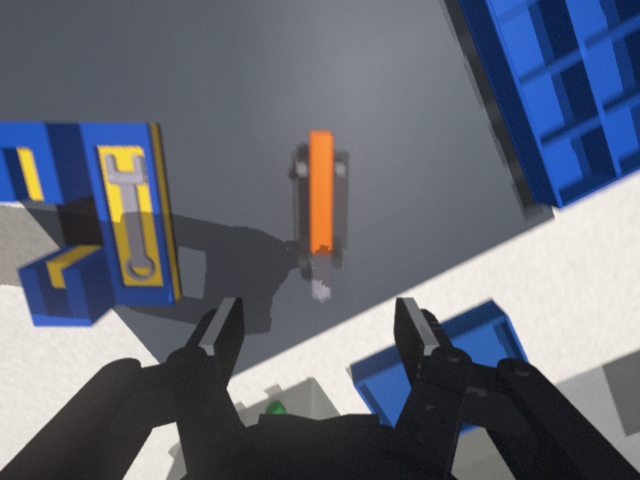

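The key is at (320,193), straight along the tool's x axis and within 2 mm of my estimate. I'll go down and grip it.

>>> {"op": "drive_tool", "data": {
  "offset": [
    [0,0.04,0.6],
    [0,0,0.6],
    [0,0,0.6],
    [0,0,0.6],
    [0,0,0.6],
    [0,0,0.55],
    [0,0,0.5],
    [0,0,0.3],
    [0,0,0.18],
    [0,0,0]
  ],
  "turn": [
    [0,0,0],
    [0,0,0],
    [0,0,0],
    [0,0,0],
    [0,0,0],
    [0,0,0],
    [0,0,0],
    [0,0,0],
    [0,0,0],
    [0,0,0]
  ],
  "hand": [0.8,0.8,0.8,0.8,0.8,0.8,0.8,0.8,0.8,0],
  "newtons": 90
}}

```text
time_s: 12.85
position: [0.5958, -0.3699, 0.0561]
tool_rot: [[0.498, 0.867, -0.0], [0.867, -0.498, 0.0], [0.0, -0.0, -1.0]]
ft_force: [-0.5, -0.3, -0.2]
grip_width: 0.0513
gripper_force: 0.0
```

>>> {"op": "drive_tool", "data": {
  "offset": [
    [0,0,0],
    [0,0,0],
    [0,0,0],
    [0,0,0],
    [0,0,0],
    [0,0,0],
    [0,0,0],
    [0,0,0],
    [0,0,0],
    [0,0,0]
  ],
  "turn": [
    [0,0,0],
    [0,0,0],
    [0,0,0],
    [0,0,0],
    [0,0,0],
    [0,0,0],
    [0,0,0],
    [0,0,0],
    [0,0,0],
    [0,0,0]
  ],
  "hand": [0,0,0,0,0,0,0,0,0,0]
}}

```text
time_s: 14.1
position: [0.5961, -0.3701, 0.0571]
tool_rot: [[0.498, 0.867, 0.001], [0.867, -0.498, -0.001], [-0.0, 0.001, -1.0]]
ft_force: [-1.7, 0.8, 5.4]
grip_width: 0.0181
gripper_force: 88.8
```

>>> {"op": "drive_tool", "data": {
  "offset": [
    [0,0,-0.2],
    [0,0,-0.4],
    [0,0,-0.6],
    [0,0,-0.6],
    [0,0,-0.6],
    [0,0,-0.6],
    [0,0,-0.6],
    [0,0,-0.4],
    [0,0,-0.2],
    [0,0,0]
  ],
  "turn": [
    [0,0,0],
    [0,0,0],
    [0,0,0],
    [0,0,0],
    [0,0,0],
    [0,0,0],
    [0,0,0],
    [0,0,0],
    [0,0,0],
    [0,0,0]
  ],
  "hand": [0,0,0,0,0,0,0,0,0,0]
}}

```text
time_s: 15.35
position: [0.5959, -0.3699, 0.2246]
tool_rot: [[0.498, 0.867, 0.001], [0.867, -0.498, -0.0], [-0.0, 0.001, -1.0]]
ft_force: [0.2, 0.5, -2.7]
grip_width: 0.0187
gripper_force: 88.0
```

Run:
```python
from h import *
s=observe();R=np.array(s["tool_rot"]);p=np.array(s["position"])
ci=camera_info("wrist");im=get_image("wrist");t=get_image("top");sd=get_image("side")
z=p[2]+.018
for n,I,c0 in(("wrist",im,ci),("top",t,None)):
    for c in blobs(rng(hsv(I),(5,150,80),(20,255,255)),200)[:1]:
        r=cv2.minAreaRect(c);B=cv2.boxPoints(r)
        print(n,r,[np.round(R.T@(onz(n,b,z+.01,c0)-p)*1000,1)[:2].tolist() for b in B])
cv2.imwrite("pics/w3.png",im);cv2.imwrite("pics/top3.png",t);cv2.imwrite("pics/side3.png",sd)
plan((.53,-.064,.2346),77,10)
```

```text
wrist ((319.0, 269.0), (266.0, 58.0), 90.0) [[78.6, -9.2], [78.6, 9.4], [-28.5, 12.3], [-28.5, -12.1]]
top ((505.576904296875, 196.11538696289062), (26.17132568359375, 11.535229682922363), 29.744882583618164) [[79.6, -13.1], [79.5, 9.8], [29.4, 9.5], [29.6, -13.4]]
off [[0.58,-0.52,-0.03],[0.6,-0.51,-0.03],[0.61,-0.49,-0.03],[0.62,-0.47,-0.03],[0.64,-0.45,-0.03],[0.65,-0.43,-0.02],[0.66,-0.41,-0.03],[0.68,-0.4,-0.02],[0.69,-0.37,-0.03],[0.69,-0.35,-0.02]] 
turn [[-0.0,-0.0,-0.28],[-0.0,-0.0,-0.28],[-0.0,-0.0,-0.28],[-0.0,-0.0,-0.28],[-0.0,-0.0,-0.28],[-0.0,-0.0,-0.28],[-0.0,-0.0,-0.28],[-0.0,-0.0,-0.28],[-0.01,-0.0,-0.29],[-0.0,-0.01,-0.28]]
max 0.69 end [ 0.5301 -0.0642  0.2344]
```

>>> {"op": "drive_tool", "data": {
  "offset": [
    [0.58,-0.52,-0.03],
    [0.6,-0.51,-0.03],
    [0.61,-0.49,-0.03],
    [0.62,-0.47,-0.03],
    [0.64,-0.45,-0.03],
    [0.65,-0.43,-0.03],
    [0.66,-0.41,-0.03],
    [0.68,-0.4,-0.02],
    [0.69,-0.37,-0.03],
    [0.69,-0.35,-0.02]
  ],
  "turn": [
    [0,0,-0.28],
    [0,0,-0.28],
    [0,0,-0.28],
    [0,0,-0.28],
    [0,0,-0.28],
    [0,0,-0.28],
    [0,0,-0.28],
    [0,0,-0.28],
    [0,0,-0.29],
    [0,0,-0.28]
  ],
  "hand": [0,0,0,0,0,0,0,0,0,0]
}}

```text
time_s: 16.75
position: [0.5298, -0.0633, 0.235]
tool_rot: [[0.224, 0.975, -0.001], [0.975, -0.224, 0.0], [0.0, -0.001, -1.0]]
ft_force: [0.1, 0.7, -3.2]
grip_width: 0.0187
gripper_force: 88.3
```

Run:
```python
from h import *
s=observe();print(s["position"])
ci=camera_info("wrist");im=get_image("wrist");cv2.imwrite("pics/w4.png",im)
print("exp screw px",proj("wrist",(.5998,-.0287,.122),ci), "key far end",proj("wrist",np.array(s["position"])+.078*np.array(s["tool_rot"])[:,0]+[0,0,.028],ci))
```

```text
[ 0.5298073  -0.06334173  0.23496101]
exp screw px [400.07126297 171.51749468] key far end [318.04424523 138.07315089]
```

View pics/w4.png

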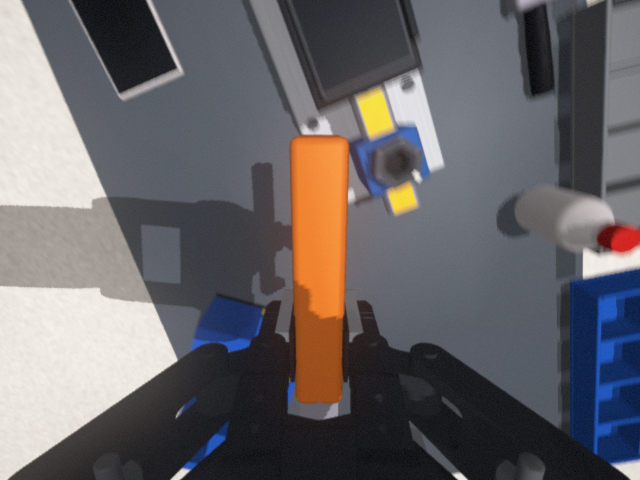

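The screw head is at about (398,161) with its white paint at (417,176). That is about 10 px from the prediction, so I'll refine it numerically now the arm is at rest.

Run:
```python
from h import *
s=observe();print(s["position"],s["qvel"].max())
ci=camera_info("wrist");im=get_image("wrist");cv2.imwrite("pics/w5.png",im);H=hsv(im)
print("exp",proj("wrist",(.5998,-.0287,.122),ci))
roi=(355,128,435,200);g=cv2.cvtColor(im,cv2.COLOR_BGR2GRAY)
for th in(35,45,55,65,75):
    for c in blobs((g<th)&(H[...,1]<110),60,roi)[:1]:
        (e,ax,an)=cv2.minAreaRect(c);print(th,cv2.contourArea(c),np.round(e,1),np.round(ax,1),onz("wrist",e,.122,ci)[:2].round(4))
m=(g<110)&(H[...,1]<100)
for c in blobs(m,200,roi)[:2]:
    e,r=cv2.minEnclosingCircle(c);print("head",cv2.contourArea(c),e,r,onz("wrist",e,.122,ci)[:2])
for c in blobs((g>170)&(H[...,1]<60),5,(395,160,430,190))[:3]: print("paint",cv2.contourArea(c),cv2.minAreaRect(c)[0])
C=cv2.resize(im[120:210,340:450],None,fx=6,fy=6,interpolation=cv2.INTER_CUBIC);cv2.imwrite("pics/crop5.png",C)
```

```text
[ 0.52890465 -0.0600974   0.23523755] 0.9309032205595724
exp [402.15481567 175.9927022 ]
55 137.0 [405.3 170.8] [15.4 23.3] [ 0.6026 -0.0254]
65 470.5 [401.7 171.4] [23.8 27.3] [ 0.5999 -0.0253]
75 608.5 [403.5 170. ] [29. 30.] [ 0.6014 -0.0245]
head 1956.5 (399.5, 169.5) 27.97330093383789 [ 0.59857962 -0.02353097]
head 479.0 (383.0992126464844, 160.6099853515625) 39.96239471435547 [ 0.5877903  -0.01448222]
paint 34.0 (420.3076477050781, 184.0384521484375)
```

View pics/crop5.png

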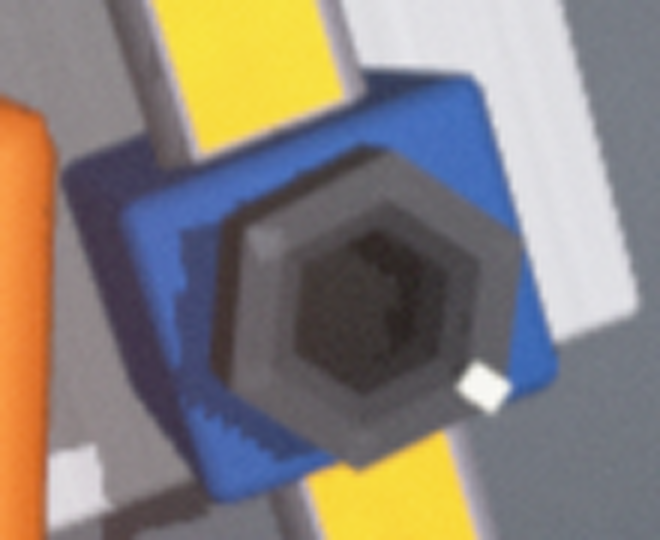

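The crop shows the hexagon centre at px (402.7,171.2) and the paint at (420.8,184.7).

Run:
```python
from h import *
s=observe();print(s["position"])
ci=camera_info("wrist")
a=onz("wrist",(402.7,171.2),.122,ci);b=onz("wrist",(420.8,184.7),.122,ci);d=b-a
yaw=np.degrees(np.arctan2(d[1],d[0]));print(a,np.linalg.norm(d),yaw)
# hex corner fit in crop coordinates
for q in[(378,150),(520,238),(505,370),(360,468),(230,390),(245,232)]:
    e=onz("wrist",(340+q[0]/6,120+q[1]/6),.122,ci)-a;print(np.round(np.linalg.norm(e)*1000,1),np.round(np.degrees(np.arctan2(e[1],e[0])),1))
```

```text
[ 0.52949671 -0.0619015   0.23530077]
[ 0.60139499 -0.02729533  0.122     ] 0.01751436162548519 -47.721039472097246
18.8 81.0
18.9 13.5
18.4 -37.7
20.1 -104.2
20.3 -162.5
19.0 138.7
```

```bash
python3 -c "
from h import *
plan((.6167,.0421,.19),77.3,8)"
```

```text
off [[0.38,0.19,0.14],[0.38,0.19,0.14],[0.38,0.19,0.14],[0.38,0.2,0.14],[0.37,0.19,0.14],[0.38,0.2,0.14],[0.37,0.2,0.15],[0.38,0.19,0.14]] 
turn [[-0.0,-0.0,-0.0],[-0.0,-0.0,-0.0],[-0.0,-0.0,-0.0],[-0.0,-0.0,-0.0],[-0.0,-0.0,-0.01],[-0.0,-0.0,-0.0],[-0.0,-0.0,-0.01],[-0.01,-0.01,-0.0]]
max 0.38 end [0.6167 0.0422 0.1901]
```

>>> {"op": "drive_tool", "data": {
  "offset": [
    [0.38,0.19,0.14],
    [0.38,0.19,0.14],
    [0.38,0.19,0.14],
    [0.38,0.2,0.14],
    [0.37,0.19,0.14],
    [0.38,0.2,0.14],
    [0.37,0.2,0.15],
    [0.38,0.19,0.14],
    [0,0,0],
    [0,0,0]
  ],
  "turn": [
    [0,0,0],
    [0,0,0],
    [0,0,0],
    [0,0,0],
    [0,0,0],
    [0,0,0],
    [0,0,0],
    [0,0,0],
    [0,0,0],
    [0,0,0]
  ],
  "hand": [0,0,0,0,0,0,0,0,0,0]
}}

```text
time_s: 18.1
position: [0.6179, 0.0392, 0.1902]
tool_rot: [[0.225, 0.974, -0.0], [0.974, -0.225, -0.0], [-0.0, 0.0, -1.0]]
ft_force: [0.9, -0.2, -3.4]
grip_width: 0.0185
gripper_force: 88.4
```

Run:
```python
from h import *
for i in range(3): print(observe()["position"])
t=get_image("top");s=get_image("side");cv2.imwrite("pics/top6.png",t);cv2.imwrite("pics/side6.png",s)
p=observe()["position"];u=np.array([np.cos(np.radians(77.3)),np.sin(np.radians(77.3)),0])
tip=p-.072*u-[0,0,.038];print("tip",tip)
pt=proj("top",tip);ps=proj("side",tip);print(pt,ps,proj("side",(.6005,-.028,.122)))
C=np.zeros((600,800,3),np.uint8)
C[:480,:400]=cv2.resize(s[180:276,275:355],None,fx=5,fy=5,interpolation=cv2.INTER_CUBIC)
C[:480,400:]=cv2.resize(t[175:271,310:390],None,fx=5,fy=5,interpolation=cv2.INTER_CUBIC);cv2.imwrite("pics/crop6.png",C)
```

```text
[0.61788476 0.03918501 0.19020967]
[0.61788476 0.03918501 0.19020967]
[0.61788476 0.03918501 0.19020967]
tip [ 0.60199273 -0.0312807   0.1524632 ]
[353.53558587 212.25239598] [313.6380354  219.68416069] [314.05668155 229.51375478]
```

View pics/crop6.png

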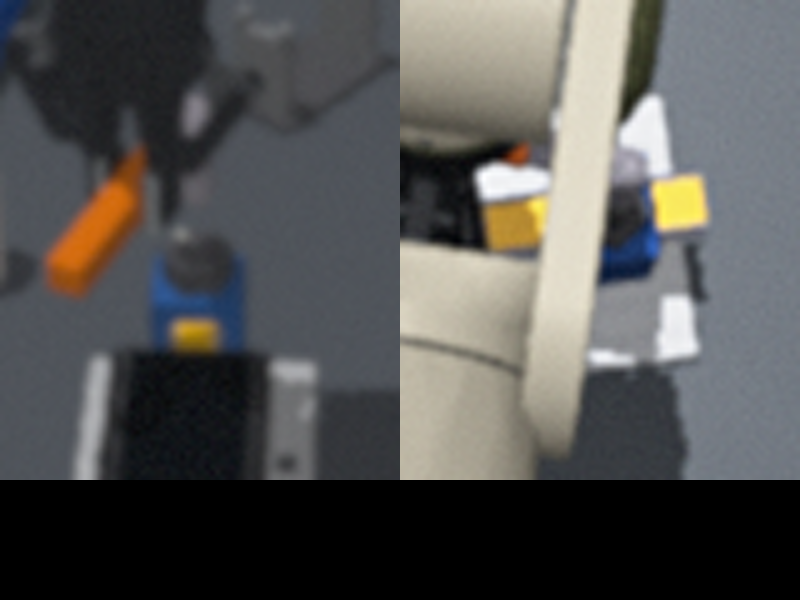

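The side view puts the tip at about px (313.6,219), as predicted and right above the head (top near (314,231)). I'll descend slowly to just above the mouth.

>>> {"op": "drive_tool", "data": {
  "offset": [
    [0,0,0.1],
    [0,0,0.1],
    [0,0,0.1],
    [0,0,0.1],
    [0,0,0.1],
    [0,0,0],
    [0,0,0],
    [0,0,0],
    [0,0,0],
    [0,0,0]
  ],
  "turn": [
    [0,0,0],
    [0,0,0],
    [0,0,0],
    [0,0,0],
    [0,0,0],
    [0,0,0],
    [0,0,0],
    [0,0,0],
    [0,0,0],
    [0,0,0]
  ],
  "hand": [0,0,0,0,0,0,0,0,0,0]
}}

```text
time_s: 19.45
position: [0.618, 0.0393, 0.1702]
tool_rot: [[0.225, 0.974, 0.0], [0.974, -0.225, -0.0], [0.0, 0.0, -1.0]]
ft_force: [0.4, -0.6, -2.8]
grip_width: 0.0188
gripper_force: 88.4
```

Run:
```python
from h import *
for i in range(3):
    s=observe();print(s["time_s"],s["position"],s["qvel"].round(2));get_image("top")
s=observe();p=np.array(s["position"]);R=np.array(s["tool_rot"]);T=np.array([.6005,-.028,0]);tip=p-.072*R[:,0]
print("err tool mm",(R.T@(T-tip))[:2]*1000)
```

```text
19.45 [0.6179508  0.03933485 0.17017323] [-0.02  0.01 -0.04 -0.07 -0.07  0.25]
19.5 [0.61794403 0.03937845 0.17014984] [-0.01  0.03 -0.05 -0.04  0.02  0.02]
19.55 [0.61794577 0.03935428 0.17014509] [-0.05  0.05  0.05 -0.05 -0.11  0.11]
err tool mm [ 2.44806973 -1.82796506]
```

>>> {"op": "drive_tool", "data": {
  "offset": [
    [0.06,-0.05,0],
    [0,0,0.05],
    [0,0,0.05],
    [0,0,0.05],
    [0,0,0.05],
    [0,0,0.05],
    [0,0,0.05],
    [0,0,0.05],
    [0,0,0],
    [0,0,0]
  ],
  "turn": [
    [0,0,0],
    [0,0,0],
    [0,0,0],
    [0,0,0],
    [0,0,0],
    [0,0,0],
    [0,0,0],
    [0,0,0],
    [0,0,0],
    [0,0,0]
  ],
  "hand": [0,0,0,0,0,0,0,0,0,0]
}}

```text
time_s: 20.85
position: [0.6166, 0.0421, 0.1562]
tool_rot: [[0.225, 0.974, 0.0], [0.974, -0.225, -0.0], [0.0, 0.0, -1.0]]
ft_force: [0.2, 0.5, -2.5]
grip_width: 0.0186
gripper_force: 88.4
```

>>> {"op": "drive_tool", "data": {
  "offset": [
    [0,0,0.04],
    [0,0,0.04],
    [0,0,0.04],
    [0,0,0.04],
    [0,0,0.04],
    [0,0,0],
    [0,0,0],
    [0,0,0],
    [0,0,0],
    [0,0,0]
  ],
  "turn": [
    [0,0,0],
    [0,0,0],
    [0,0,0],
    [0,0,0],
    [0,0,0],
    [0,0,0],
    [0,0,0],
    [0,0,0],
    [0,0,0],
    [0,0,0]
  ],
  "hand": [0,0,0,0,0,0,0,0,0,0]
}}

```text
time_s: 22.1
position: [0.6163, 0.0425, 0.1478]
tool_rot: [[0.225, 0.974, -0.001], [0.974, -0.225, 0.001], [0.001, -0.001, -1.0]]
ft_force: [-1.0, 5.7, -1.8]
grip_width: 0.0188
gripper_force: 88.6
```

The tip is 12 mm deep with little force, so it is in the socket. I'll turn clockwise about the screw axis (72 mm radius).

>>> {"op": "drive_tool", "data": {
  "offset": [
    [-0.0025,0.094,0],
    [-0.0025,0.094,0],
    [-0.0025,0.094,0],
    [-0.0025,0.094,0],
    [-0.0025,0.094,0],
    [-0.0025,0.094,0],
    [-0.0025,0.094,0],
    [-0.0025,0.094,0],
    [-0.0025,0.094,0],
    [-0.0025,0.094,0]
  ],
  "turn": [
    [0,0,0.5],
    [0,0,0.5],
    [0,0,0.5],
    [0,0,0.5],
    [0,0,0.5],
    [0,0,0.5],
    [0,0,0.5],
    [0,0,0.5],
    [0,0,0.5],
    [0,0,0.5]
  ],
  "hand": [0,0,0,0,0,0,0,0,0,0]
}}

```text
time_s: 23.35
position: [0.6493, 0.0253, 0.1476]
tool_rot: [[0.683, 0.73, -0.001], [0.73, -0.683, 0.002], [0.001, -0.002, -1.0]]
ft_force: [-1.3, 6.0, -3.2]
grip_width: 0.0185
gripper_force: 88.4
```

Run:
```python
from h import *
s=observe();p=np.array(s["position"]);R=np.array(s["tool_rot"]);print(p-.072*R[:,0],s["wrist_torque"],s["ft_force"],np.degrees(np.arctan2(R[1,0],R[0,0])),s["q"])
```

```text
[ 0.6000916 -0.0272487  0.1475633] [ 1.2685896   0.02546682 -0.19870904] [-1.27275652  6.01489229 -3.19221433] 46.88879779587182 [-8.21893487 35.47527308 64.53142423  0.08456896 80.05175854 34.87758574]
```

>>> {"op": "drive_tool", "data": {
  "offset": [
    [-0.0025,0.094,0],
    [-0.0025,0.094,0],
    [-0.0025,0.094,0],
    [-0.0025,0.094,0],
    [-0.0025,0.094,0],
    [-0.0025,0.094,0],
    [-0.0025,0.094,0],
    [-0.0025,0.094,0],
    [-0.0025,0.094,0],
    [0,0,0]
  ],
  "turn": [
    [0,0,0.5],
    [0,0,0.5],
    [0,0,0.5],
    [0,0,0.5],
    [0,0,0.5],
    [0,0,0.5],
    [0,0,0.5],
    [0,0,0.5],
    [0,0,0.5],
    [0,0,0]
  ],
  "hand": [0,0,0,0,0,0,0,0,0,0]
}}

```text
time_s: 24.6
position: [0.6677, -0.0029, 0.1474]
tool_rot: [[0.94, 0.341, -0.001], [0.341, -0.94, 0.002], [-0.001, -0.002, -1.0]]
ft_force: [-0.7, 5.6, -2.7]
grip_width: 0.0183
gripper_force: 88.5
```

```bash
cat > st.py <<'E'
from h import *
s=observe();p=np.array(s["position"]);R=np.array(s["tool_rot"]);print(p-.072*R[:,0],s["wrist_torque"],s["ft_force"],np.degrees(np.arctan2(R[1,0],R[0,0])))
E
python3 st.py
```

```text
[ 0.59996782 -0.02741441  0.14745798] [ 1.213247    0.04917603 -0.37596909] [-0.66900601  5.61836866 -2.71497376] 19.922200094674107
```

>>> {"op": "drive_tool", "data": {
  "offset": [
    [0,0.047,0],
    [0,0.047,0],
    [0,0.047,0],
    [0,0.047,0],
    [0,0.047,0],
    [0,0.047,0],
    [0,0,0],
    [0,0,0],
    [0,0,0],
    [0,0,0]
  ],
  "turn": [
    [0,0,0.25],
    [0,0,0.25],
    [0,0,0.25],
    [0,0,0.25],
    [0,0,0.25],
    [0,0,0.25],
    [0,0,0],
    [0,0,0],
    [0,0,0],
    [0,0,0]
  ],
  "hand": [0,0,0,0,0,0,0,0,0,0]
}}

```text
time_s: 25.85
position: [0.6706, -0.0136, 0.1473]
tool_rot: [[0.982, 0.19, -0.002], [0.19, -0.982, 0.001], [-0.001, -0.002, -1.0]]
ft_force: [-1.2, 5.6, -3.6]
grip_width: 0.0181
gripper_force: 88.4
```

```bash
python3 st.py
```

```text
[ 0.59990873 -0.02733109  0.14740706] [ 1.09608833  0.08071654 -0.33178329] [-1.22296416  5.56455317 -3.61332105] 10.972602200158777
```

>>> {"op": "drive_tool", "data": {
  "offset": [
    [0,0.047,0],
    [0,0.047,0],
    [0,0.047,0],
    [0,0.047,0],
    [0,0,0],
    [0,0,0],
    [0,0,0],
    [0,0,0],
    [0,0,0],
    [0,0,0]
  ],
  "turn": [
    [0,0,0.25],
    [0,0,0.25],
    [0,0,0.25],
    [0,0,0.25],
    [0,0,0],
    [0,0,0],
    [0,0,0],
    [0,0,0],
    [0,0,0],
    [0,0,0]
  ],
  "hand": [0,0,0,0,0,0,0,0,0,0]
}}

```text
time_s: 27.1
position: [0.6716, -0.0211, 0.1472]
tool_rot: [[0.996, 0.087, -0.002], [0.087, -0.996, 0.001], [-0.002, -0.002, -1.0]]
ft_force: [-2.0, 5.8, -4.4]
grip_width: 0.0187
gripper_force: 88.4
```

```bash
python3 st.py
```

```text
[ 0.59989199 -0.02729724  0.14733193] [ 1.08694916  0.12274671 -0.34621201] [-1.95887711  5.80700946 -4.36560279] 4.971377367024787
```

The hex has about ±9.7° of play, so the stop should come near yaw 4°. I'll continue carefully.

>>> {"op": "drive_tool", "data": {
  "offset": [
    [0,0.047,0],
    [0,0.047,0],
    [0,0.047,0],
    [0,0,0],
    [0,0,0],
    [0,0,0],
    [0,0,0],
    [0,0,0],
    [0,0,0],
    [0,0,0]
  ],
  "turn": [
    [0,0,0.25],
    [0,0,0.25],
    [0,0,0.25],
    [0,0,0],
    [0,0,0],
    [0,0,0],
    [0,0,0],
    [0,0,0],
    [0,0,0],
    [0,0,0]
  ],
  "hand": [0,0,0,0,0,0,0,0,0,0]
}}

```text
time_s: 28.35
position: [0.6719, -0.0267, 0.1472]
tool_rot: [[1.0, 0.008, -0.002], [0.008, -1.0, 0.001], [-0.002, -0.001, -1.0]]
ft_force: [-1.1, 5.4, -3.2]
grip_width: 0.0184
gripper_force: 88.4
```

```bash
python3 st.py
```

```text
[ 0.59990113 -0.02729635  0.14732704] [ 1.09467467  0.20167454 -0.33959178] [-1.14621662  5.42111647 -3.24151019] 0.47067350768292837
```

>>> {"op": "drive_tool", "data": {
  "offset": [
    [0,0.047,0],
    [0,0.047,0],
    [0,0.047,0],
    [0,0,0],
    [0,0,0],
    [0,0,0],
    [0,0,0],
    [0,0,0],
    [0,0,0],
    [0,0,0]
  ],
  "turn": [
    [0,0,0.25],
    [0,0,0.25],
    [0,0,0.25],
    [0,0,0],
    [0,0,0],
    [0,0,0],
    [0,0,0],
    [0,0,0],
    [0,0,0],
    [0,0,0]
  ],
  "hand": [0,0,0,0,0,0,0,0,0,0]
}}

```text
time_s: 29.6
position: [0.6717, -0.0323, 0.1471]
tool_rot: [[0.998, -0.07, -0.003], [-0.07, -0.998, 0.001], [-0.003, -0.001, -1.0]]
ft_force: [-1.2, 5.3, -4.0]
grip_width: 0.0186
gripper_force: 88.4
```

```bash
python3 st.py
python3 - <<'E'
from h import *
t=get_image("top");cv2.imwrite("pics/top7.png",t);s=get_image("side");cv2.imwrite("pics/side7.png",s)
C=np.zeros((600,800,3),np.uint8)
C[:480,:400]=cv2.resize(s[180:276,275:355],None,fx=5,fy=5,interpolation=cv2.INTER_CUBIC)
C[:480,400:]=cv2.resize(t[175:271,310:390],None,fx=5,fy=5,interpolation=cv2.INTER_CUBIC);cv2.imwrite("pics/crop7.png",C)
E
```

```text
[ 0.59989568 -0.02722566  0.14728141] [ 1.09454189  0.21440258 -0.27083378] [-1.18545948  5.31106286 -3.98960748] -4.023715302278371
```

View pics/crop7.png

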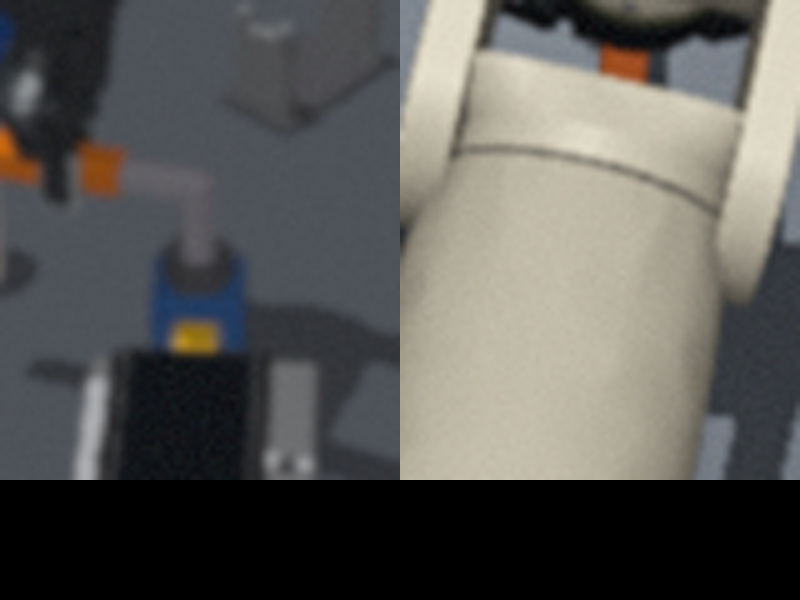

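The side view shows the key standing in the socket with its arm toward +x. No stop is felt yet, so I'll go on in small steps.

>>> {"op": "drive_tool", "data": {
  "offset": [
    [0,0.047,0],
    [0,0.047,0],
    [0,0.047,0],
    [0,0.047,0],
    [0,0,0],
    [0,0,0],
    [0,0,0],
    [0,0,0],
    [0,0,0],
    [0,0,0]
  ],
  "turn": [
    [0,0,0.25],
    [0,0,0.25],
    [0,0,0.25],
    [0,0,0.25],
    [0,0,0],
    [0,0,0],
    [0,0,0],
    [0,0,0],
    [0,0,0],
    [0,0,0]
  ],
  "hand": [0,0,0,0,0,0,0,0,0,0]
}}

```text
time_s: 30.95
position: [0.6708, -0.0397, 0.1471]
tool_rot: [[0.985, -0.174, -0.003], [-0.174, -0.985, 0.002], [-0.003, -0.001, -1.0]]
ft_force: [-2.3, 5.5, -3.4]
grip_width: 0.0184
gripper_force: 88.3
```

```bash
python3 st.py
python3 - <<'E'
from h import *
ci=camera_info("wrist");im=get_image("wrist");s=observe();R=np.array(s["tool_rot"]);p=np.array(s["position"])
c=blobs(rng(hsv(im),(5,150,80),(20,255,255)),200)[0];r=cv2.minAreaRect(c);print(r)
print([np.round(R.T@(onz("wrist",b,p[2]+.028,ci)-p)*1000,1)[:2].tolist() for b in cv2.boxPoints(r)])
[vx,vy,x,y]=cv2.fitLine(c,cv2.DIST_L2,0,.01,.01).ravel();print(np.degrees(np.arctan2(vx,-vy)))
c=blobs(rng(hsv(cv2.imread("pics/w3.png")),(5,150,80),(20,255,255)),200)[0];[vx,vy,x,y]=cv2.fitLine(c,cv2.DIST_L2,0,.01,.01).ravel();print("at pick",np.degrees(np.arctan2(vx,-vy)))
E
```

```text
[ 0.59988596 -0.02714018  0.14729375] [ 1.14529472  0.36575773 -0.26709789] [-2.31491446  5.53440861 -3.43749609] -10.015733736421591
((319.9999694824219, 268.99993896484375), (57.99999237060547, 265.99993896484375), 0.0)
[[-29.1, -12.2], [78.2, -9.4], [78.2, 9.2], [-29.1, 12.3]]
0.37320584
at pick 0.20859829
```

>>> {"op": "drive_tool", "data": {
  "offset": [
    [0,0.047,0],
    [0,0.047,0],
    [0,0.047,0],
    [0,0.047,0],
    [0,0,0],
    [0,0,0],
    [0,0,0],
    [0,0,0],
    [0,0,0],
    [0,0,0]
  ],
  "turn": [
    [0,0,0.25],
    [0,0,0.25],
    [0,0,0.25],
    [0,0,0.25],
    [0,0,0],
    [0,0,0],
    [0,0,0],
    [0,0,0],
    [0,0,0],
    [0,0,0]
  ],
  "hand": [0,0,0,0,0,0,0,0,0,0]
}}

```text
time_s: 32.25
position: [0.6691, -0.047, 0.147]
tool_rot: [[0.961, -0.276, -0.003], [-0.276, -0.961, 0.002], [-0.004, -0.001, -1.0]]
ft_force: [-2.9, 6.2, -3.3]
grip_width: 0.0186
gripper_force: 88.3
```

```bash
python3 st.py
```

```text
[ 0.59990267 -0.02709454  0.14725485] [ 1.13138803  0.36028301 -0.22284053] [-2.91566863  6.19068342 -3.29149605] -16.010079525301766
```

Run:
```python
from h import *
s=get_image("side");cv2.imwrite("pics/side8.png",s);t=get_image("top");cv2.imwrite("pics/top8.png",t)
S={n:cv2.cvtColor(cv2.imread(f"pics/{n}.png"),cv2.COLOR_BGR2GRAY).astype(np.float32) for n in("side0","side6","side7","side8","top0","top7","top8")}
for n in S:
    out=[]
    for y in range(-180,180,15):
        a=np.radians(y);u=proj(n[:-1],np.array([.6002,-.0275,.122])+.0165*np.array([np.cos(a),np.sin(a),0]))
        out.append(int(cv2.getRectSubPix(S[n],(1,1),tuple(map(float,u)))[0,0]))
    print(n,out)
g=S["side8"];u=proj("side",(.6,-.0275,.122)).astype(int);print(u);print(g[u[1]-12:u[1]+10,u[0]-12:u[0]+13].astype(int))
```

```text
side0 [66, 72, 76, 76, 75, 76, 76, 78, 96, 107, 94, 78, 74, 70, 67, 65, 63, 61, 58, 57, 61, 62, 62, 62]
side6 [55, 60, 64, 67, 69, 73, 77, 81, 101, 114, 100, 83, 78, 74, 71, 68, 66, 65, 60, 59, 58, 51, 50, 50]
side7 [53, 60, 65, 69, 76, 83, 89, 92, 88, 79, 71, 69, 62, 55, 52, 50, 50, 56, 60, 60, 58, 53, 51, 50]
side8 [53, 59, 65, 69, 78, 87, 91, 90, 89, 79, 70, 65, 61, 56, 50, 48, 53, 57, 61, 60, 59, 54, 50, 49]
top0 [79, 94, 80, 71, 74, 90, 90, 94, 117, 223, 128, 92, 94, 101, 95, 98, 99, 102, 87, 81, 88, 88, 78, 73]
top7 [183, 181, 180, 179, 177, 174, 175, 174, 164, 143, 138, 130, 146, 151, 179, 186, 185, 186, 185, 186, 185, 184, 183, 183]
top8 [184, 184, 183, 184, 182, 182, 182, 182, 184, 176, 158, 153, 160, 176, 182, 181, 181, 183, 185, 185, 185, 185, 186, 186]
[314 229]
[[84 87 88 91 91 92 93 92 94 95 97 98 97 96 91 87 83 82 82 83 83 83 84 82
  81]
 [83 82 86 87 87 89 91 91 90 92 93 93 95 93 92 86 84 83 83 82 82 82 83 83
  83]
 [81 83 83 84 83 86 86 85 88 89 91 92 93 90 89 87 85 85 82 83 82 82 82 81
  82]
 [81 83 83 82 82 82 85 85 86 88 89 92 91 91 88 86 84 83 82 82 83 83 81 83
 
[... 745 characters left out ...]
56 53 60 74 86 90 91 89 86 75 62 55 54 62 70 76 79 81
  81]
 [84 83 80 76 65 55 50 51 59 72 82 87 88 87 82 71 58 50 50 55 60 68 76 80
  82]
 [83 82 81 73 61 53 49 48 55 64 72 78 80 80 74 66 56 50 48 51 55 64 72 81
  82]
 [83 82 80 72 60 51 49 47 52 56 61 65 66 65 62 56 50 47 50 50 55 64 73 78
  83]
 [82 81 78 71 59 51 50 47 50 52 55 56 55 56 55 55 52 49 48 52 52 61 74 78
  83]
 [82 82 77 70 60 51 50 46 48 52 51 52 53 54 52 52 50 48 49 48 52 61 72 80
  82]
 [83 81 78 68 61 52 51 51 51 49 53 52 54 54 53 52 50 49 50 53 54 62 71 77
  79]
 [83 82 76 67 60 53 50 48 50 50 54 53 53 55 54 52 51 51 52 54 56 61 69 75
  72]
 [83 80 77 71 64 58 54 52 55 51 54 55 56 57 55 54 50 53 52 52 54 60 65 66
  62]]
```

>>> {"op": "drive_tool", "data": {
  "offset": [
    [0,0.047,0],
    [0,0.047,0],
    [0,0.047,0],
    [0,0.047,0],
    [0,0,0],
    [0,0,0],
    [0,0,0],
    [0,0,0],
    [0,0,0],
    [0,0,0]
  ],
  "turn": [
    [0,0,0.25],
    [0,0,0.25],
    [0,0,0.25],
    [0,0,0.25],
    [0,0,0],
    [0,0,0],
    [0,0,0],
    [0,0,0],
    [0,0,0],
    [0,0,0]
  ],
  "hand": [0,0,0,0,0,0,0,0,0,0]
}}

```text
time_s: 33.6
position: [0.6667, -0.0541, 0.147]
tool_rot: [[0.927, -0.375, -0.004], [-0.375, -0.927, 0.002], [-0.004, -0.0, -1.0]]
ft_force: [-3.0, 5.4, -4.4]
grip_width: 0.0186
gripper_force: 88.3
```

Run:
```python
from h import *
exec(open("st.py").read())
f=np.array(s["ft_force"]);sock=p-.072*R[:,0]+[0,0,-.03]
d=sock-p;print("screw torque",s["wrist_torque"][2]-(d[0]*f[1]-d[1]*f[0]))
im=get_image("side");cv2.imwrite("pics/side9.png",im)
g=cv2.cvtColor(im,cv2.COLOR_BGR2GRAY).astype(np.float32)
g0=cv2.cvtColor(cv2.imread("pics/side7.png"),cv2.COLOR_BGR2GRAY).astype(np.float32)
u=proj("side",(.6,-.0275,.122)).astype(int);print((g-g0)[u[1]-14:u[1]+6,u[0]-12:u[0]+13].astype(int))
```

```text
[ 0.59990391 -0.0271382   0.14725815] [ 1.14886776  0.39167138 -0.27044758] [-3.00542886  5.36884942 -4.40415809] -22.013460810015875
screw torque 0.00681720463065566
[[ -7  -6  -6  -6  -6  -4  -5  -3  -4   0  -4   1   1   0   1   0  -1   0
   -1  -1   1   1  -2   1   0]
 [-10  -8  -8  -5  -7  -7  -4  -3  -6  -2  -1   0  -1   1   2  -4  -1   0
   -1   0   0   0   1  -1   1]
 [-10 -10  -8  -9  -6  -7  -6  -6  -6  -5   0  -1   0   1   0   2  -1   3
   -1   0   0   3  -1   0   1]
 [ -7  -5  -5  -8  -7  -6  -6  -5  -5  -5  -4  -3   1   2   5   2   0   0
    0   1   2  -1   1  -1   1]
 [ -2   1  -6  -3  -5  -6  -5  -5  -2  -2  -3  -1  -1   2   5   0   0   0
   -1   1   1  -1  -1   0  -1]
 [ -1  -1  -1  -1   0  -3  -4   0  -1   2  -1  -3  -1   3   2   2  -1  -1
    3   1   2  -1   2   1  -1]
 [ -1   1   2   0   0   1   2   0   3   1   0  -3   0   1   2   0  -2   1
   -1   0  -1  -1   1  -2   1]
 [ -1  -1   0  -1   0  -1   2   0   2   2   1  -3   0   1   4   1  -2  -1
    3   1   1   0  -1   1  -1]
 [  2  -1   1   1   2   0   2   2   4   4  -1  -2   0   1   3   4  -1  -1
   -1   0   2   1  
[... 467 characters left out ...]
 0   1   0  -6  -3   2   2   2  -4   0
    0  -2   1  -1   0   0   1]
 [  1   0   0   0  -1  -2   1  -1  -1   2   0  -2   0   1   2   2  -2  -3
    0   2   2  -1  -1  -2   1]
 [ -1   1   2   0  -2   2  -1   0   0  -1   1   0  -1   1   0   1  -2   3
   -1   1   2   1   1  -1  -1]
 [  0   2   0   1   0   0  -1  -2   0  -1   0   1  -1   1   3  -1   1   1
   -2  -3   1   1  -1   2   0]
 [  0   2   0   0   3   2   2   0   1  -2   0  -2  -1   0   4   0  -1  -1
   -2   2   0  -1   2   0   0]
 [  1   1   1  -2   1   1   2   0   2   0   2   0  -1   2   1  -1   2   1
    1  -1   0   0   2   2  -2]
 [  2   0   0   0   3   2  -1   2  -1   4  -1   2   1  -2   2  -1  -1  -2
   -2   1   1   2   0  -2  -1]]
```

Run:
```python
from h import *
s=observe();p=np.array(s["position"]);R=np.array(s["tool_rot"])
for dz in(.014,.018,.022,.026):
    o=p-.072*R[:,0]+[0,0,dz]; print(dz,"origin",proj("side",o).round(1),"top edge",proj("side",o+[0,0,.0095]).round(1),"bottom at x=20",proj("side",o+.02*R[:,0]-[0,0,.0095]).round(1),"top at x=20",proj("side",o+.02*R[:,0]+[0,0,.0095]).round(1))
g=cv2.cvtColor(cv2.imread("pics/side9.png"),cv2.COLOR_BGR2GRAY).astype(int)
print("rows from 200; cols 296..322");print(g[200:236,296:324:2])
```

```text
0.014 origin [314.1 218. ] top edge [314.  215.1] bottom at x=20 [307.8 218.5] top at x=20 [307.7 212.7]
0.018 origin [314.1 216.8] top edge [314.  213.9] bottom at x=20 [307.8 217.3] top at x=20 [307.7 211.5]
0.022 origin [314.  215.6] top edge [314.  212.7] bottom at x=20 [307.8 216.1] top at x=20 [307.7 210.3]
0.026 origin [314.  214.4] top edge [314.  211.5] bottom at x=20 [307.8 214.9] top at x=20 [307.6 209.1]
rows from 200; cols 296..322
[[50 61 78 82 82 83 84 83 84 84 81 78 70 72]
 [54 72 80 84 84 82 83 83 83 82 83 81 75 68]
 [51 75 80 83 82 83 83 82 83 83 81 82 80 72]
 [50 78 81 84 83 84 82 82 83 83 83 82 82 78]
 [59 75 82 82 84 83 81 82 83 82 82 83 83 80]
 [70 79 82 83 82 83 84 83 84 84 81 83 81 83]
 [79 79 83 82 82 82 83 81 82 83 83 82 83 82]
 [81 82 81 81 82 82 82 81 82 83 83 84 83 82]
 [83 82 82 85 84 83 84 84 82 83 83 83 85 81]
 [82 85 88 90 86 83 84 82 84 82 82 83 83 83]
 [86 86 88 94 91 85 84 83 83 84 85 81 84 83]
 [83 85 92 96 95 91 86 83 83 82 81 83 82 83]
 [83 86 92 95 96 97 93 86 86 83 83 83 82 82]
 [80 84 91 94 97 98 97 92 91 85 85 83 83 82]
 [83 84 89 91 92 97 9
[... 269 characters left out ...]
82 85 90 91 89 83 83 84]
 [84 81 84 82 84 83 85 87 91 91 90 83 82 82]
 [82 82 83 82 83 83 84 84 90 90 90 83 85 83]
 [83 81 84 83 82 83 83 86 89 91 90 82 82 83]
 [83 82 82 83 83 83 83 85 89 92 90 84 85 82]
 [81 84 84 83 82 82 82 84 89 92 92 83 82 83]
 [82 83 82 81 83 83 82 81 90 93 91 82 82 82]
 [83 83 82 83 82 82 76 72 88 93 91 76 77 82]
 [84 83 81 83 84 82 72 66 87 91 88 65 69 82]
 [82 83 81 84 82 76 63 62 86 92 88 63 61 78]
 [82 83 82 82 83 70 54 60 86 92 86 62 52 70]
 [84 81 83 82 81 66 51 57 80 90 85 61 49 61]
 [82 82 81 83 80 63 49 53 73 79 77 55 47 54]
 [83 83 83 83 80 59 50 51 62 65 62 51 47 54]
 [82 83 84 84 79 62 47 49 53 56 55 49 47 54]
 [83 83 83 83 79 62 51 49 51 51 53 48 47 53]]
```

Depth checks out at 11–13 mm, and the paint is hidden behind the key post, consistent with the stop. The key seems to have ridden over against the stop. I'll turn on to the next engagement (yaw ≈ −60°) so it presses the screw against its stop again.

>>> {"op": "drive_tool", "data": {
  "offset": [
    [-0.0044,0.1256,0],
    [-0.0044,0.1256,0],
    [-0.0044,0.1256,0],
    [-0.0044,0.1256,0],
    [-0.0044,0.1256,0],
    [-0.0044,0.1256,0],
    [-0.0044,0.1256,0],
    [-0.0044,0.1256,0],
    [-0.0044,0.1256,0],
    [0,0,0]
  ],
  "turn": [
    [0,0,0.667],
    [0,0,0.667],
    [0,0,0.667],
    [0,0,0.667],
    [0,0,0.667],
    [0,0,0.667],
    [0,0,0.667],
    [0,0,0.667],
    [0,0,0.667],
    [0,0,0]
  ],
  "hand": [0,0,0,0,0,0,0,0,0,0]
}}

```text
time_s: 34.9
position: [0.638, -0.0882, 0.1472]
tool_rot: [[0.529, -0.849, -0.003], [-0.849, -0.529, 0.002], [-0.003, 0.001, -1.0]]
ft_force: [-3.1, 6.0, -3.0]
grip_width: 0.0188
gripper_force: 88.4
```

Run:
```python
from h import *
exec(open("st.py").read())
def tq():
    s=observe();p=np.array(s["position"]);R=np.array(s["tool_rot"]);f=np.array(s["ft_force"]);d=-.072*R[:,0];return s["wrist_torque"][2]-(d[0]*f[1]-d[1]*f[0])
L=[]
for n in("top","side","top","side"):
    L.append(tq());im=get_image(n);cv2.imwrite(f"pics/{n}10.png",im)
print(np.round(L,3))
for n in("side7","side9","side10","top10"):
    g=cv2.cvtColor(cv2.imread(f"pics/{n}.png"),cv2.COLOR_BGR2GRAY).astype(np.float32)
    print(n,[(y,int(cv2.getRectSubPix(g,(1,1),tuple(map(float,proj(n.rstrip("0123456789"),np.array([.6,-.0272,.122])+.0165*np.array([np.cos(np.radians(y)),np.sin(np.radians(y)),0])))))[0,0])) for y in range(-165,0,15)])
```

```text
[ 0.59992135 -0.02711757  0.14748438] [ 1.16763     0.40592773 -0.06556763] [-3.07031582  6.00739325 -2.96441124] -58.08429924078528
[-0.025 -0.005  0.05   0.01 ]
side7 [(-165, 59), (-150, 65), (-135, 69), (-120, 75), (-105, 83), (-90, 89), (-75, 92), (-60, 89), (-45, 79), (-30, 71), (-15, 68)]
side9 [(-165, 59), (-150, 65), (-135, 68), (-120, 76), (-105, 86), (-90, 92), (-75, 92), (-60, 89), (-45, 79), (-30, 70), (-15, 65)]
side10 [(-165, 61), (-150, 67), (-135, 70), (-120, 75), (-105, 84), (-90, 92), (-75, 98), (-60, 98), (-45, 90), (-30, 83), (-15, 80)]
top10 [(-165, 147), (-150, 145), (-135, 129), (-120, 165), (-105, 174), (-90, 171), (-75, 166), (-60, 167), (-45, 161), (-30, 142), (-15, 209)]
```

Run:
```python
from h import *
for y in(-45,-60,-90,-106,-135): print(y,proj("side",np.array([.6,-.0272,.122])+.0165*np.array([np.cos(np.radians(y)),np.sin(np.radians(y)),0])).round(1),end=' ')
for n in("side6","side9","side10"):
    g=cv2.cvtColor(cv2.imread(f"pics/{n}.png"),cv2.COLOR_BGR2GRAY).astype(int);print("\n",n,"cols 304..325 rows 222..");print(g[222:236,304:326])
```

```text
-45 [310.8 226.6] -60 [312.2 226.2] -90 [315.4 226. ] -106 [317.  226.4] -135 [319.3 227.6] 
 side6 cols 304..325 rows 222..
[[ 89  90  77  53  41  49  63  75  80  83  85  83  83  82  83  84  84  84
   83  82  83  84]
 [ 89  92  79  57  48  59  71  80  83  84  82  83  84  82  83  84  82  84
   82  83  82  84]
 [ 88  91  83  65  61  70  83  87  85  84  84  81  84  82  82  84  84  82
   83  84  83  83]
 [ 89  94  87  76  76  85 101 103  95  87  82  83  81  81  81  81  83  83
   82  83  85  81]
 [ 88  92  89  82  86  98 114 118 105  87  80  78  76  76  74  80  81  83
   82  82  83  84]
 [ 85  87  85  84  86  96 109 113 100  87  76  72  66  65  67  71  77  81
   82  85  83  83]
 [ 84  84  83  81  82  85  87  90  82  75  71  62  59  55  55  61  68  77
   80  84  83  83]
 [ 84  82  79  79  79  76  71  66  61  64  61  57  53  53  51  54  59  71
   80  81  84  83]
 [ 82  82  80  77  74  72  67  59  57  55  57  54  54  49  50  51  56  63
   73  80  82  83]
 [ 82  81  80  75  71  71  67  61  57  56  54  55  51  49  48  50  51  57
   68  74  78  80]
 [ 83  81  77  71  68  68  68  66  62  57  57
[... 1964 characters left out ...]
0  95  87  79  68  65  72  76
   79  82  82  84]
 [ 85  83  81  79  78  77  79  88  95  99  99  94  86  77  66  58  62  69
   79  80  83  83]
 [ 83  82  78  77  73  75  80  85  95 100  99  93  85  78  67  56  56  62
   68  76  79  83]
 [ 83  83  80  74  71  74  76  84  91  97  98  94  87  80  69  60  55  55
   60  68  76  80]
 [ 83  81  77  72  66  69  74  78  85  90  91  88  82  77  71  62  54  54
   55  66  74  81]
 [ 82  84  77  70  62  62  68  71  77  79  80  77  76  70  66  57  51  49
   54  65  72  80]
 [ 83  82  78  72  59  58  61  63  65  66  66  62  64  62  56  51  48  48
   55  63  71  79]
 [ 83  83  79  73  64  57  56  56  57  58  56  55  56  55  52  45  49  53
   58  64  74  79]]
```

No stop torque shows, so the hex may not be fully engaged. I'll test the depth by pressing gently down.

>>> {"op": "drive_tool", "data": {
  "offset": [
    [0,0,0.03],
    [0,0,0.03],
    [0,0,0.03],
    [0,0,0.03],
    [0,0,0.03],
    [0,0,0],
    [0,0,0],
    [0,0,0],
    [0,0,0],
    [0,0,0]
  ],
  "turn": [
    [0,0,0],
    [0,0,0],
    [0,0,0],
    [0,0,0],
    [0,0,0],
    [0,0,0],
    [0,0,0],
    [0,0,0],
    [0,0,0],
    [0,0,0]
  ],
  "hand": [0,0,0,0,0,0,0,0,0,0]
}}

```text
time_s: 36.35
position: [0.6384, -0.0884, 0.1427]
tool_rot: [[0.53, -0.848, -0.001], [-0.848, -0.53, 0.001], [-0.002, 0.0, -1.0]]
ft_force: [-2.7, 4.2, 5.6]
grip_width: 0.0185
gripper_force: 89.8
```

```bash
python3 st.py
```

```text
[ 0.60028276 -0.02737194  0.14284223] [1.41162378 0.93855557 0.0244956 ] [-2.70889031  4.24801552  5.57795464] -58.019931455402414
```

The floor contact at z≈0.143 confirms the hex was fully engaged. I'll ease up 4 mm, press 8° further against the stop and read the torque.

>>> {"op": "drive_tool", "data": {
  "offset": [
    [0,0,-0.1],
    [-0.001,0.063,0],
    [-0.001,0.063,0],
    [-0.001,0.063,0],
    [-0.001,0.063,0],
    [0,0,0],
    [0,0,0],
    [0,0,0],
    [0,0,0],
    [0,0,0]
  ],
  "turn": [
    [0,0,0],
    [0,0,0.333],
    [0,0,0.333],
    [0,0,0.333],
    [0,0,0.333],
    [0,0,0],
    [0,0,0],
    [0,0,0],
    [0,0,0],
    [0,0,0]
  ],
  "hand": [0,0,0,0,0,0,0,0,0,0]
}}

```text
time_s: 37.6
position: [0.6292, -0.0927, 0.1451]
tool_rot: [[0.407, -0.913, -0.003], [-0.913, -0.407, 0.002], [-0.003, 0.002, -1.0]]
ft_force: [-0.4, 7.4, -3.8]
grip_width: 0.0187
gripper_force: 88.7
```

Run:
```python
from h import *
exec(open("st.py").read())
L=[];F=[]
for n in("side","top","side","side"):
    s=observe();R=np.array(s["tool_rot"]);f=np.array(s["ft_force"]);d=-.072*R[:,0];L.append(s["wrist_torque"][2]-(d[0]*f[1]-d[1]*f[0]));F.append(f);im=get_image(n);cv2.imwrite(f"pics/{n}11.png",im)
print(np.round(L,3),np.mean(F,0),s["q"])
g=cv2.cvtColor(cv2.imread("pics/side11.png"),cv2.COLOR_BGR2GRAY).astype(int);print(g[223:230,304:326])
```

```text
[ 0.5998998  -0.02689665  0.14533168] [1.33667927 0.32743504 0.03831564] [-0.38569845  7.35614495 -3.81418438] -65.99059702788263
[0.228 0.154 0.113 0.144] [-1.57419794  7.01285309 -4.0931242 ] [-1.90491111e+01  3.43227065e+01  6.72142632e+01  6.34284491e-02
  7.86800413e+01  1.36930698e+02]
[[ 83  84  83  82  83  84  86  92  98  99  99  94  90  86  83  83  85  83
   82  84  84  82]
 [ 83  83  85  83  83  85  87  92  98 100  98  94  91  87  85  83  83  84
   83  83  83  84]
 [ 84  85  82  84  83  85  87  92  97  99  98  94  89  86  86  84  82  85
   83  83  85  83]
 [ 83  82  83  82  83  83  85  93  97  98  99  96  89  86  83  82  82  82
   83  84  82  83]
 [ 83  83  83  84  82  81  83  90  98 100 100  94  90  85  78  77  79  80
   84  84  84  83]
 [ 83  83  83  82  80  80  82  90  98 100  99  95  90  81  71  66  72  76
   79  82  82  82]
 [ 83  83  81  80  79  77  79  88  96 100  98  95  87  79  68  59  62  70
   75  79  83  83]]
```

Mean torque is now about 0.16 N m, twice the screw's friction, with the key wedged 8° further than before. So the screw is on its stop. I'll relax the key within its play and lift it out.

>>> {"op": "drive_tool", "data": {
  "offset": [
    [-0.0044,-0.1256,0],
    [-0.0044,-0.1256,0],
    [0,0,-0.1],
    [0,0,-0.2],
    [0,0,-0.2],
    [0,0,-0.3],
    [0,0,-0.4],
    [0,0,-0.4],
    [0,0,-0.4],
    [0,0,-0.1]
  ],
  "turn": [
    [0,0,-0.667],
    [0,0,-0.667],
    [0,0,0],
    [0,0,0],
    [0,0,0],
    [0,0,0],
    [0,0,0],
    [0,0,0],
    [0,0,0],
    [0,0,0]
  ],
  "hand": [0,0,0,0,0,0,0,0,0,0]
}}

```text
time_s: 39.05
position: [0.6393, -0.0891, 0.2321]
tool_rot: [[0.53, -0.848, 0.003], [-0.848, -0.53, -0.001], [0.002, -0.002, -1.0]]
ft_force: [-0.3, 0.9, -2.6]
grip_width: 0.0183
gripper_force: 88.9
```

Run:
```python
from h import *
s=get_image("side");cv2.imwrite("pics/side12.png",s)
for n in("side6","side12"):
    im=cv2.imread(f"pics/{n}.png");g=cv2.cvtColor(im,cv2.COLOR_BGR2GRAY).astype(int);print(g[222:232,304:326])
# over tray, shifted 45 mm towards +tool y so that the key does not hide the trough
plan((.3565+.039,-.2546-.0225,.17),60,20)
```

```text
[[ 89  90  77  53  41  49  63  75  80  83  85  83  83  82  83  84  84  84
   83  82  83  84]
 [ 89  92  79  57  48  59  71  80  83  84  82  83  84  82  83  84  82  84
   82  83  82  84]
 [ 88  91  83  65  61  70  83  87  85  84  84  81  84  82  82  84  84  82
   83  84  83  83]
 [ 89  94  87  76  76  85 101 103  95  87  82  83  81  81  81  81  83  83
   82  83  85  81]
 [ 88  92  89  82  86  98 114 118 105  87  80  78  76  76  74  80  81  83
   82  82  83  84]
 [ 85  87  85  84  86  96 109 113 100  87  76  72  66  65  67  71  77  81
   82  85  83  83]
 [ 84  84  83  81  82  85  87  90  82  75  71  62  59  55  55  61  68  77
   80  84  83  83]
 [ 84  82  79  79  79  76  71  66  61  64  61  57  53  53  51  54  59  71
   80  81  84  83]
 [ 82  82  80  77  74  72  67  59  57  55  57  54  54  49  50  51  56  63
   73  80  82  83]
 [ 82  81  80  75  71  71  67  61  57  56  54  55  51  49  48  50  51  57
   68  74  78  80]]
[[ 84  83  84  85  85  87  83  85  84  82  85  82  85  84  84  84  85  84
   84  84  84  84]
 [ 84  85  85  84  84  85  84  83  83  85  85  84  85  85  85  84  85  85
  
[... 831 characters left out ...]
0.08],[-0.12,0.37,0.08],[-0.16,0.35,0.08],[-0.19,0.33,0.08],[-0.22,0.31,0.07],[-0.26,0.29,0.08],[-0.28,0.26,0.07]] 
turn [[0.0,-0.0,-0.98],[0.0,-0.0,-0.98],[0.0,-0.0,-0.98],[0.0,-0.0,-0.98],[0.0,-0.0,-0.98],[0.0,-0.0,-0.98],[0.0,-0.0,-0.99],[0.0,-0.0,-0.98],[0.0,-0.0,-0.99],[0.0,-0.0,-0.98]]
off [[-0.31,0.23,0.08],[-0.33,0.2,0.07],[-0.35,0.16,0.08],[-0.36,0.13,0.07],[-0.38,0.09,0.08],[-0.38,0.05,0.07],[-0.39,0.01,0.08],[-0.38,-0.03,0.07],[-0.38,-0.07,0.08],[-0.37,-0.12,0.07]] 
turn [[0.0,-0.0,-0.99],[0.0,-0.0,-0.98],[0.0,-0.0,-0.99],[0.0,-0.0,-0.98],[0.0,-0.0,-0.99],[0.0,-0.0,-0.98],[0.01,-0.0,-0.99],[0.0,-0.0,-0.98],[0.01,-0.0,-0.99],[0.0,-0.01,-0.98]]
max 0.99 end [ 0.3954 -0.2771  0.1701]
```

With the key out, the paint sits at col 317.0, exactly where I predicted it for the stop at 2.0 rad. Now to the tray.

>>> {"op": "drive_tool", "data": {
  "offset": [
    [0.04,0.38,0.08],
    [0,0.38,0.08],
    [-0.04,0.38,0.08],
    [-0.08,0.38,0.08],
    [-0.12,0.37,0.08],
    [-0.16,0.35,0.08],
    [-0.19,0.33,0.08],
    [-0.22,0.31,0.07],
    [-0.26,0.29,0.08],
    [-0.28,0.26,0.07]
  ],
  "turn": [
    [0,0,-0.98],
    [0,0,-0.98],
    [0,0,-0.98],
    [0,0,-0.98],
    [0,0,-0.98],
    [0,0,-0.98],
    [0,0,-0.99],
    [0,0,-0.98],
    [0,0,-0.99],
    [0,0,-0.98]
  ],
  "hand": [0,0,0,0,0,0,0,0,0,0]
}}

```text
time_s: 40.35
position: [0.5166, -0.1828, 0.1985]
tool_rot: [[1.0, 0.019, -0.001], [0.019, -1.0, 0.0], [-0.001, -0.0, -1.0]]
ft_force: [-0.4, 0.5, -2.3]
grip_width: 0.0184
gripper_force: 88.9
```

>>> {"op": "drive_tool", "data": {
  "offset": [
    [-0.31,0.23,0.08],
    [-0.33,0.2,0.07],
    [-0.35,0.16,0.08],
    [-0.36,0.13,0.07],
    [-0.38,0.09,0.08],
    [-0.38,0.05,0.07],
    [-0.39,0.01,0.08],
    [-0.38,-0.03,0.07],
    [-0.38,-0.07,0.08],
    [-0.37,-0.12,0.07]
  ],
  "turn": [
    [0,0,-0.99],
    [0,0,-0.98],
    [0,0,-0.99],
    [0,0,-0.98],
    [0,0,-0.99],
    [0,0,-0.98],
    [0,0,-0.99],
    [0,0,-0.98],
    [0,0,-0.99],
    [0,0,-0.98]
  ],
  "hand": [0,0,0,0,0,0,0,0,0,0]
}}

```text
time_s: 41.6
position: [0.3945, -0.277, 0.1686]
tool_rot: [[0.497, 0.868, -0.0], [0.868, -0.497, 0.0], [0.0, -0.001, -1.0]]
ft_force: [-0.5, -0.1, -2.7]
grip_width: 0.0189
gripper_force: 88.9
```

Run:
```python
from h import *
get_image("side");get_image("side")
s=observe();p=np.array(s["position"]);R=np.array(s["tool_rot"]);print(p,s["qvel"].max())
ci=camera_info("wrist");im=get_image("wrist");cv2.imwrite("pics/w13.png",im);H=hsv(im);t=get_image("top");cv2.imwrite("pics/top13.png",t)
a=np.radians(60);u=np.array([np.cos(a),np.sin(a)]);n=np.array([-u[1],u[0]]);K=np.array([.3205,-.317])
for nm,m in(("yel",rng(H,(18,90,60),(36,255,255))),("blue",rng(H,(100,120,40),(130,255,255)))):
  for c in blobs(m,300)[:4]:
    r=cv2.minAreaRect(c);B=cv2.boxPoints(r);z=.059 if nm=="yel" else .075
    print(nm,cv2.contourArea(c),np.round(r[0]),[np.round([(onz("wrist",b,z,ci)[:2]-K)@u*1000,(onz("wrist",b,z,ci)[:2]-K)@n*1000],0).tolist() for b in B])
print("exp pocket px",proj("wrist",(*K,.068),ci),"exp upper block",proj("wrist",(*(K+.1295*u),.059),ci))
```

```text
[ 0.3941279  -0.27728574  0.16853448] 6.411216138404101
yel 2570.0 [342. 210.] [[155.0, -39.0], [155.0, -80.0], [20.0, -87.0], [20.0, -38.0]]
yel 2088.5 [255. 156.] [[156.0, 13.0], [157.0, -9.0], [107.0, -9.0], [106.0, 15.0]]
yel 1429.0 [263. 275.] [[16.0, 19.0], [65.0, 9.0], [61.0, -16.0], [11.0, -8.0]]
blue 10365.0 [287. 193.] [[30.0, 56.0], [180.0, 30.0], [174.0, -86.0], [20.0, -85.0]]
blue 6805.0 [596. 416.] [[-24.0, -235.0], [-24.0, -306.0], [-166.0, -348.0], [-166.0, -266.0]]
blue 2325.0 [244. 300.] [[64.0, 30.0], [67.0, -1.0], [-19.0, -4.0], [-22.0, 31.0]]
exp pocket px [265.19992406 322.61493213] exp upper block [258.05547359 159.81782404]
```

```bash
python3 -c "
from h import *
plan((.3559,-.2527,.125),60,6)"
```

```text
off [[0.0,-0.19,0.18],[0.01,-0.19,0.18],[0.0,-0.19,0.18],[0.01,-0.19,0.19],[0.0,-0.2,0.18],[0.01,-0.19,0.19]] 
turn [[-0.0,-0.0,-0.0],[-0.0,-0.0,-0.01],[-0.0,-0.0,-0.0],[-0.0,-0.0,-0.01],[-0.0,-0.0,-0.0],[-0.0,-0.0,-0.01]]
max 0.2 end [ 0.3559 -0.2526  0.1249]
```

>>> {"op": "drive_tool", "data": {
  "offset": [
    [0,-0.19,0.18],
    [0.01,-0.19,0.18],
    [0,-0.19,0.18],
    [0.01,-0.19,0.19],
    [0,-0.2,0.18],
    [0.01,-0.19,0.19],
    [0,0,0],
    [0,0,0],
    [0,0,0],
    [0,0,0]
  ],
  "turn": [
    [0,0,0],
    [0,0,-0.01],
    [0,0,0],
    [0,0,-0.01],
    [0,0,0],
    [0,0,-0.01],
    [0,0,0],
    [0,0,0],
    [0,0,0],
    [0,0,0]
  ],
  "hand": [0,0,0,0,0,0,0,0,0,0]
}}

```text
time_s: 43.05
position: [0.3559, -0.253, 0.125]
tool_rot: [[0.497, 0.868, 0.0], [0.868, -0.497, -0.0], [-0.0, 0.0, -1.0]]
ft_force: [-0.1, 0.0, -3.0]
grip_width: 0.0188
gripper_force: 88.8
```

Run:
```python
from h import *
s=observe();p=np.array(s["position"]);R=np.array(s["tool_rot"]);print(p)
print("err tool mm",(R.T@(np.array([.3559,-.2527,0])-p))[:2]*1000)
ci=camera_info("wrist");im=get_image("wrist");H=hsv(im)
# yellow visible beside the key: column extents of the trough vs the sleeve, beyond the sleeve end
for nm,m in(("yel",rng(H,(21,90,60),(36,255,255))),("or",rng(H,(5,150,80),(18,255,255)))):
  for c in blobs(m,80)[:4]:
    x,y,w,h=cv2.boundingRect(c);z=.059 if nm=="yel" else p[2]+.028
    q=[(R.T@(onz("wrist",b,z,ci)-p)*1000).round(1)[:2].tolist() for b in((x,y),(x+w,y),(x,y+h),(x+w,y+h))];print(nm,(x,y,w,h),q)
```

```text
[ 0.35594035 -0.25303635  0.12504138]
err tool mm [ 0.29150182 -0.24451752]
yel (368, 126, 79, 199) [[81.5, 28.7], [81.5, 74.5], [-51.4, 34.8], [-51.4, 90.4]]
yel (298, 124, 43, 11) [[82.6, -12.0], [82.6, 13.0], [76.5, -12.1], [76.5, 13.1]]
or (291, 135, 58, 268) [[79.0, -8.9], [79.0, 9.7], [-29.0, -11.6], [-29.0, 12.8]]
```

The trough end shows at y −12…13 mm and x 82.6 mm, against an expected ±12.5 and 82. That is centred, so I'll lower.

>>> {"op": "drive_tool", "data": {
  "offset": [
    [0.01,0,0.25],
    [0,0,0.25],
    [0,0,0.25],
    [0,0,0.25],
    [0,0,0.2],
    [0,0,0.2],
    [0,0,0.15],
    [0,0,0.1],
    [0,0,0.1],
    [0,0,0.05]
  ],
  "turn": [
    [0,0,0],
    [0,0,0],
    [0,0,0],
    [0,0,0],
    [0,0,0],
    [0,0,0],
    [0,0,0],
    [0,0,0],
    [0,0,0],
    [0,0,0]
  ],
  "hand": [0,0,0,0,0,0,0,0,0,0]
}}

```text
time_s: 44.35
position: [0.356, -0.2526, 0.0528]
tool_rot: [[0.497, 0.868, 0.0], [0.868, -0.497, 0.0], [0.0, -0.0, -1.0]]
ft_force: [-0.0, 0.2, -2.8]
grip_width: 0.0185
gripper_force: 88.8
```

>>> {"op": "drive_tool", "data": {
  "offset": [
    [0,0,0.03],
    [0,0,0.03],
    [0,0,0.02],
    [0,0,0],
    [0,0,0],
    [0,0,0],
    [0,0,0],
    [0,0,0],
    [0,0,0],
    [0,0,0]
  ],
  "turn": [
    [0,0,0],
    [0,0,0],
    [0,0,0],
    [0,0,0],
    [0,0,0],
    [0,0,0],
    [0,0,0],
    [0,0,0],
    [0,0,0],
    [0,0,0]
  ],
  "hand": [0,0,0,0,0,0.75,0.75,0.75,0.75,0.75]
}}

```text
time_s: 45.6
position: [0.356, -0.2526, 0.0497]
tool_rot: [[0.497, 0.868, 0.0], [0.868, -0.497, 0.0], [0.0, 0.0, -1.0]]
ft_force: [-0.5, -0.8, 0.7]
grip_width: 0.0639
gripper_force: 0.0
```

>>> {"op": "drive_tool", "data": {
  "offset": [
    [0,0,0],
    [0,0,0],
    [0,0,-0.2],
    [0,0,-0.4],
    [0,0,-0.6],
    [0,0,-0.7],
    [0,0,-0.7],
    [0,0,-0.7],
    [0,0,-0.5],
    [0,0,0]
  ],
  "turn": [
    [0,0,0],
    [0,0,0],
    [0,0,0],
    [0,0,0],
    [0,0,0],
    [0,0,0],
    [0,0,0],
    [0,0,0],
    [0,0,0],
    [0,0,0]
  ],
  "hand": [0.75,0.75,0.75,0.75,0.75,0.75,0.75,0.75,0.75,0.75]
}}

```text
time_s: 46.85
position: [0.3563, -0.2529, 0.2031]
tool_rot: [[0.497, 0.868, 0.002], [0.868, -0.497, -0.003], [-0.001, 0.003, -1.0]]
ft_force: [-0.4, -0.3, -0.9]
grip_width: 0.0642
gripper_force: 0.0
```

Run:
```python
from h import *
get_image("side")
s=observe();p=np.array(s["position"]);print(p,s["ft_force"],s["gripper_force"])
ci=camera_info("wrist");im=get_image("wrist");cv2.imwrite("pics/w14.png",im);t=get_image("top");cv2.imwrite("pics/top14.png",t)
a=np.radians(60);u=np.array([np.cos(a),np.sin(a)]);n=np.array([-u[1],u[0]]);K=np.array([.3199,-.3151])
for nm,I,c0 in(("wrist",im,ci),("top",t,None)):
  for c in blobs(rng(hsv(I),(5,150,80),(18,255,255)),60)[:2]:
    if nm=="top" and not(395<cv2.minAreaRect(c)[0][0]<515): continue
    r=cv2.minAreaRect(c);print(nm,r,[np.round([(onz(nm,b,.078,c0)[:2]-K)@u*1000,(onz(nm,b,.078,c0)[:2]-K)@n*1000],0).tolist() for b in cv2.boxPoints(r)])
H=hsv(t)
for c in blobs(rng(H,(20,100,120),(35,255,255)),15,(320,205,380,235)): print("stripe",cv2.contourArea(c),cv2.minAreaRect(c)[0])
```

```text
[ 0.35592109 -0.25247899  0.20191068] [-0.13509431  0.53953637 -0.5997434 ] 0.0
wrist ((319.0, 196.5), (26.0, 135.0), 0.0) [[43.0, 11.0], [152.0, 10.0], [152.0, -10.0], [43.0, -11.0]]
top ((439.4705810546875, 319.8823547363281), (45.618621826171875, 10.289915084838867), 30.963756561279297) [[152.0, 10.0], [151.0, -13.0], [50.0, -12.0], [51.0, 11.0]]
stripe 106.0 (334.0, 219.5)
stripe 68.5 (365.5, 215.5)
```

The key lies in line in its pocket (sleeve 43–152 mm, ±10 mm) and the stripe is unmoved. Handing in.

```bash
python3 -c "
from rig import env
print(env.close_job())"
```

```text
the job is handed in; nothing more can be done
None
```

The job is handed in, with no verdict returned: by my last measurements the cradle was level, the setscrew was at its stop (about 2.0 rad by its paint mark), and the key lay released in its pocket, though while tightening the key probably rode over a hex corner at the stop and I turned it on to re-seat.

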